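# Fit the adjustable wrench and tighten the tool-rest nut

## Robot

A 6-joint arm with a two-finger parallel gripper is mounted at the origin on the work surface. World frame = base frame: x ahead of the robot, y to its left, z up, the work surface at z = 0. Lengths are in m, angles in rad, forces in N, time in s.
With the tool pointing down it reaches from about 0.35 to 0.975 m from the base axis. Payload 4.9 kg.
Tool frame: the origin (TCP) lies on the centre line of the jaws, within the pads' length; the fingertips stand 17 mm ahead of it and the grasp point (between the pads) lies 2 mm behind it (nose_length is the distance from the TCP to the fingertips, in m); z points along the fingers, y is the line along which they close (so a half turn about z gives the same grasp; the last joint's range is limited). The gripper opens to 85 mm and grips with 20 to 120 N. Pads are 22 mm wide; open, the fingers measure 114 mm over their backs; the gripper's body (76 mm by 85 mm) begins 54 mm behind the grasp point. The pads swing forward as they close: fully open they stand 13 mm farther back than shut.
Start: joints at [-1.447, 0.053, 1.613, -0, 1.476, -0.119], TCP at [0.15, -0.607, 0.21] pointing down, gripper open.
Joint ranges: [-3.01, 3.01], [-1.01, 2.22], [0.06, 2.58], [-1.02, 4.17], [0.09, 2.62], [-3.14, 3.14]. Speed limits (rad/s): [2.57, 2.57, 3.14, 3.14, 3.14, 3.14].

## Interface

Orientations are given as a 3x3 rotation matrix whose columns are the frame's x, y, z axes.
In Python, from station import state, camera, job_done, nose_length gives the robot as it stands.
- The arm moves only by the tool send_rows, never from a script. Its argument "motion" is a list that holds one entry, the list of rows, each a list of 5 numbers: the closure, from 0 (fully open) to 1 (shut), then the shift along the tool's x, y, z in m, then the turn about the tool's z in rad. A call has exactly 10 rows; each row shifts and turns the commanded pose from where the row before left it, along the tool's axes as they then stand; what a row does not reach is not made up. A row lasts 1/8 s, in which the tool goes at most 62.5 mm and 10.7 degrees, less where a joint would pass 70% of its speed; a pose out of reach is approached as far as the arm can. A call with a gripper value outside its range is refused whole. The fingers move at their own pace and stop on an object; "force" is the grip in N (left out, the last holds). Time passes only in rows, so rows that do not move let the fingers close, or fill a call up. It gives the time, the measured TCP pose, the force, the opening and the grip force at its end, in the units of the state.
- state(): the state, without advancing time (a new reading comes with each control period).
- camera(name): name is "side" or "top"; returns a dict with "color" (480x640x3 uint8, red, green, blue), "range_z" (480x640 float32, m along the optical axis (not along the pixel's ray), 0 where there is no reading), "camera_matrix" (3x3 intrinsics, pixels), "extrinsics" (4x4, takes a point from world to camera coordinates). Camera axes: x right, y up, looking along -z (the intrinsics and any distortion apply to the point x, -y, -z); pixel columns grow to the right and rows downward; lengths in m; the calibration is good to about 2 mm. A picture is of the moment at which its call begins.
- job_done(): hands the job in; it is judged then, once.
The state is a dict: "time_s": time; "q": joint angles; "dq": joint speeds; "tau": joint torques, N m; "ee_pos": TCP position; "tcp_rot": TCP orientation; "contact_force": force on the tool from outside, world axes, zero at the start; "ft_torque": the same for the moment, N m; "gripper_width": opening from 0.0 (shut) to 1.0 (fully open); "grip_force": force on a finger pad.
Only numpy, scipy, OpenCV 4.12 (cv2) and the standard library are available. Lean on these libraries where they do the work, as an engineer would, in place of code of your own. Each camera call takes 0.05 s, during which the arm holds its last target. There are 200 camera calls.

## Task

Lay the adjustable wrench flat around the big hexagon nut on the tool-rest base plate, roll its worm with a light fingertip until the jaws just fit the nut, and only then use its handle to turn the nut clockwise (seen from above) until it comes up tight at its stop. Do not turn or grip the nut with the fingers, press the worm gently (well under 20 N) and never lean hard on the wrench or its jaws will spring open, and leave the other things alone. Leave the wrench on the nut, still flat and still fitting it, and let go.

Things in the scene. Friction and masses are not known exactly. Their poses are not given: they have to be found in the camera images.
- nut_mid (a point): axis of the dark steel hexagon nut, 8 mm above the plate (where mid-thickness of the wrench head lies when it is flat on the plate). Nut 36 mm across flats (41.6 across corners), 22 mm high; its stud, 24 mm in diameter, stands 10 mm above it. z up; two flats face this frame's +y and -y (flats repeat every 60 degrees); the frame turns with the nut.
- nut (a joint): angle of the nut in rad, growing clockwise seen from above; it starts between 0.10 and 0.35, drags with about 0.25 N m, and is tight at its hard stop at 0.80.
- base: grey steel base plate of the tool rest, fixed to the bench; origin on the bench under the nut's axis. In its frame (z up) it spans x -100..100, y -120..180 mm, top at z = 12 mm. A tool-rest post with a cross bar (150 mm along y), 120 mm high in all, stands at x 45, y 135 mm; the -y side of the nut is clear.
- wrench_grip (a point): grip point, mid-section of the handle of the loose steel adjustable wrench (about 0.46 kg, 230 mm long, lying flat), some 30 mm behind its centre of mass. x points to the head, z up. The handle, 24 mm wide (along y) and 15 mm thick, runs from 20 mm ahead of this point to 120 mm behind it; when the wrench lies flat its underside is 1 mm and this point 8.5 mm above the support.
- wrench_throat (a point): point of the wrench, half-way up its 16 mm thick head, 95 mm ahead (+x) of wrench_grip, same axes: the nut's axis lies here when the nut touches the fixed jaw and is nearly home in the throat. In this frame: fixed jaw's face y = -18 mm, sliding jaw's face y = opening - 18 mm (both parallel to x), throat's bottom wall x = -23 mm, jaw tips x = +14 mm.
- worm_top (a point): top of the worm, a dark knurled roller 18 mm in diameter, 24 mm long, axis along the wrench's y, 47 mm behind (-x) and 7 mm to the +y side of wrench_throat, 18.5 mm above the support, 2.5 mm proud of the head. Wrench axes; does not roll. Rubbing its top towards the jaws (+x) closes the jaw 1 mm per rad (1 mm per 9 mm rubbed). Needs about 4.5 N of rubbing: 6 to 10 N of press.
- jaw (a joint): how far the sliding jaw is closed, m: the opening is 0.044 minus this value, so it just fits the nut at 0.008; starts between 0.0015 and 0.0045. The worm's friction holds the jaw against about 40 N: turning the nut with more than about 0.8 N m spreads the jaws.
- spanner: small open-ended spanner, 180 mm, lying on the bench, a bystander
- washer: loose flat washer, 44 mm in diameter, 4 mm thick, on the base plate near the post, a bystander
- wax: glass wax jar, 70 mm in diameter, 60 mm high, a bystander
- faceplate: aluminium ring-shaped faceplate, 100 mm in diameter, 12 mm thick, a bystander
Things that resemble listed ones, but are neither listed nor needed, are in the scene too. Of the things like the part that bears wrench_grip, leave any that is yellow; of the rest the larger one is meant.

How it is judged:
By the outcome, as a careful person would: the job done as asked, in the order asked, and still so for the second after the job is handed in, with the robot touching nothing.
It also fails if it takes over 72 s, if anything falls off the work surface, if the arm or the gripper's body presses on something with over 40 N, if the wrist force passes 120 N, or if a joint passes its speed limit or range.

## Working session

There is one attempt and no reset: what is moved stays moved. The work goes in short steps, Python scripts to look and compute and a tool call to move; the robot and the scene stay as the last step left them, time stands still between calls to the robot, and variables do not carry over. Pictures are saved under pics/ and viewed, at most 10 in all, crops included, and the job is handed in when it is done.

Besides the shell and the picture viewer there is one more tool, called as name([rows], argument=value, ...), one row to a line, values as JSON. send_rows: Moves the arm, as the interface text tells. Its arguments: {"type":"object","properties":{"motion":{"type":"array","items":{"type":"array","items":{"type":"array","items":{"type":"number"}}}},"force":{"type":"number"}},"required":["motion"]}

```bash
mkdir -p pics; ls; cat > h.py <<'E'
import numpy as np, cv2
from station import state, camera, job_done, nose_length
def look(n):
    c=camera(n); return c
def save(img,f,scale=1):
    if scale!=1: img=cv2.resize(img,None,fx=scale,fy=scale,interpolation=cv2.INTER_CUBIC)
    cv2.imwrite(f,img[...,::-1])
def ray(c,u,v,z):
    "pixel -> world point on plane z"
    K=c["camera_matrix"];E=c["extrinsics"]
    d=np.linalg.inv(K)@np.array([u,v,1.0]); d=np.array([d[0],-d[1],-d[2]])
    R=E[:3,:3];o=-R.T@E[:3,3];w=R.T@d
    return o+w*(z-o[2])/w[2]
def proj(c,p):
    E=c["extrinsics"];q=E[:3,:3]@np.asarray(p)+E[:3,3];k=c["camera_matrix"]@np.array([q[0],-q[1],-q[2]])
    return k[:2]/k[2]
def cloud(c):
    "world xyz per pixel"
    K=c["camera_matrix"];E=c["extrinsics"];D=c["range_z"]
    v,u=np.mgrid[0:480,0:640];x=(u-K[0,2])/K[0,0]*D;y=(v-K[1,2])/K[1,1]*D
    P=np.stack([x,-y,-D],-1);P=(P-E[:3,3])@E[:3,:3];P[D==0]=np.nan
    return P
E
python3 - <<'E'
from h import *
for n in("top","side"):
    c=look(n); save(c["color"],f"pics/{n}0.png"); print(n,c["camera_matrix"].tolist(),(-c["extrinsics"][:3,:3].T@c["extrinsics"][:3,3]).round(3), c["extrinsics"][:3,:3].round(2).tolist(),[k for k in c])
print(nose_length, state())
E
```

```text
pics
top [[461.12164970912755, 0.0, 322.07287053563823], [0.0, 461.12164970912755, 235.0038703701306], [0.0, 0.0, 1.0]] [0.241 0.066 1.176] [[0.02, -1.0, 0.01], [0.99, 0.02, 0.15], [-0.16, 0.01, 0.99]] ['color', 'range_z', 'camera_matrix', 'extrinsics']
side [[593.2930673678827, 0.0, 309.13436195523616], [0.0, 593.2930673678827, 234.2492301232232], [0.0, 0.0, 1.0]] [0.348 0.986 1.041] [[-1.0, -0.07, 0.02], [0.06, -0.72, 0.69], [-0.04, 0.69, 0.72]] ['color', 'range_z', 'camera_matrix', 'extrinsics']
0.017 {'time_s': 0.1, 'q': array([-1.44699472e+00,  5.32920654e-02,  1.61417742e+00,  2.94051361e-05,
        1.47600411e+00, -1.19024278e-01]), 'dq': array([-0.00056   , -0.00177137, -0.00077448, -0.00052313, -0.00027094,
        0.00040332]), 'tau': array([ 1.37219122e-04, -3.94906676e+01, -3.71362710e+01, -1.06962116e-04,
        3.93992013e-03, -6.25067955e-06]), 'ee_pos': array([ 0.15019727, -0.60605373,  0.20897286]), 'tcp_rot': array([[ 9.70663078e-01,  2.40443647e-01, -2.03221023e-04],
       [ 2.40443600e-01, -9.70661309e-01,  1.87016754e-03],
       [ 2.52411120e-04, -1.86416578e-03, -9.99998231e-01]]), 'contact_force': array([-0.06664511,  0.50385906,  0.31858847]), 'ft_torque': array([ 0.02305295, -0.00088775, -0.00667942]), 'grip_force': 0.0, 'gripper_width': 1.0006118210431039}
```

View pics/top0.png

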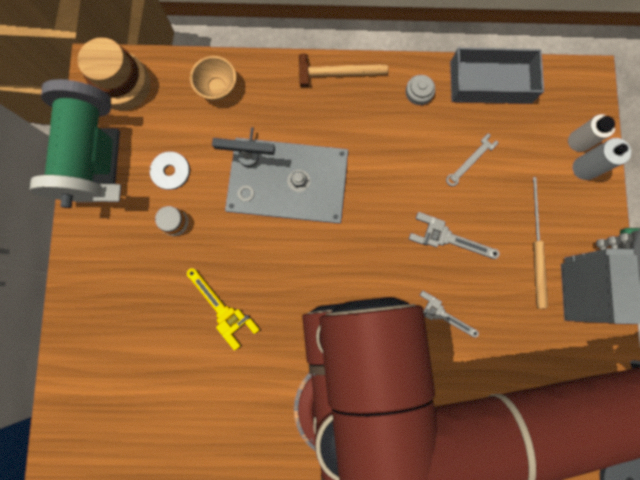

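View pics/side0.png

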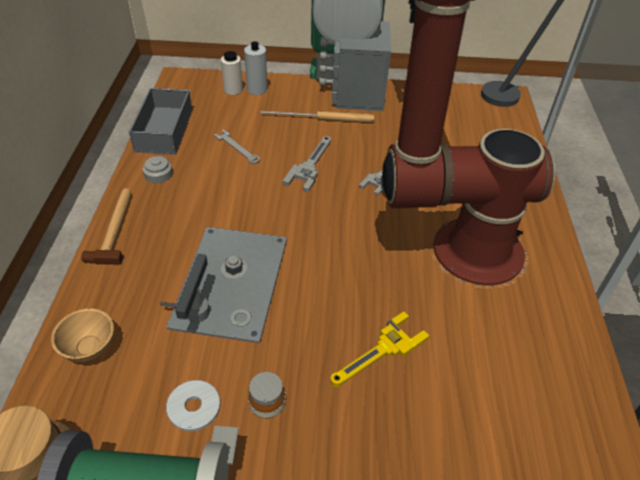

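Candidates for the wrench in the top view: the yellow one at (222,308) is excluded. The grey ones are at (455,238), larger, and (450,315), smaller. I choose (455,238) and will check it in a close crop.

```bash
python3 - <<'E'
from h import *
t=look("top"); s=look("side")
a=cv2.resize(t["color"][205:265,400:510],None,fx=7,fy=7,interpolation=cv2.INTER_CUBIC)[:, :400*2]
b=cv2.resize(t["color"][130:230,215:355],None,fx=5.5,fy=5.5,interpolation=cv2.INTER_CUBIC)
save(a,"pics/w.png")
def up(i,r0,r1,c0,c1,w,h): return cv2.resize(i[r0:r1,c0:c1],(w,h),interpolation=cv2.INTER_CUBIC)
m=np.vstack([np.hstack([up(t["color"],155,205,270,325,400,300),up(s["color"],245,285,205,260,400,300)]),
 np.hstack([up(t["color"],205,265,400,500,400,300),up(s["color"],130,195,275,340,400,300)])])
save(m,"pics/crops.png")
P=cloud(t)
for nm,(r0,r1,c0,c1) in {"big":(205,265,400,510),"small":(285,342,415,485)}.items():
    hsv=cv2.cvtColor(t["color"],cv2.COLOR_RGB2HSV); m=np.zeros((480,640),np.uint8); m[r0:r1,c0:c1]=(hsv[r0:r1,c0:c1,1]<70)
    n,l,st,ce=cv2.connectedComponentsWithStats(m); i=1+np.argmax(st[1:,4]); v,u=np.where(l==i)
    p=np.array([ray(t,x,y,.012)[:2] for x,y in zip(u,v)]); print(nm,st[i],p.mean(0),cv2.minAreaRect(p.astype(np.float32)*1000), P[v,u,2].max())
# plate corners
hsv=cv2.cvtColor(t["color"],cv2.COLOR_RGB2HSV); m=np.zeros((480,640),np.uint8); m[125:230,210:360]=(hsv[125:230,210:360,1]<60)
n,l,st,ce=cv2.connectedComponentsWithStats(m); i=1+np.argmax(st[1:,4]); cnt,_=cv2.findContours((l==i).astype(np.uint8),0,1)
for e in(6,): print(cv2.approxPolyDP(cnt[0],e,True)[:,0].tolist())
np.set_printoptions(linewidth=200,precision=3,suppress=True)
print((P[165:195,280:316:2,2]*1000).round(0))
E
```

```text
big [ 409  213   90   46 1196] [ 0.42416352 -0.26874512] ((415.8040771484375, -287.8365478515625), (228.12403869628906, 75.61210632324219), 70.4674072265625) nan
small [421 292  57  45 650] [ 0.2287384  -0.25321898] ((220.8319091796875, -259.4659423828125), (169.30380249023438, 51.821861267089844), 56.83031463623047) nan
[[213, 140], [234, 150], [226, 210], [340, 221], [346, 150]]
[[10. 11. 13.  6. 12. 12. 15. 10.  8. 11. 13. 12. 14. 10. 12. 10. 11.  9.]
 [12. 13.  9.  9.  8. 11. 11. 10. 13. 11. 10. 12.  9. 12.  9. 15. 16. 12.]
 [11.  5. 16.  7. 12. 14.  8. 10. 11. 11. 14. 10. 14.  8. 12.  8.  6. 12.]
 [10.  9. 12.  7. 11.  7. 15. 11. 10. 14. 12. 13. 11. 12. 12. 10.  9. 13.]
 [13. 10. 12. 11. 11. 10.  8. 12.  7.  7. 16. 12. 13. 15. 12. 13.  9. 10.]
 [12. 12. 14. 13. 10. 10. 11. 13.  7. 13. 10. 12. 10. 13. 14. 12. 14. 13.]
 [13. 10.  9. 11. 13. 11. 10. 13. 14. 10. 14. 12. 14. 14. nan 12. 13. 11.]
 [12.  7. 11. 12. 11. 12. 17. 29. 33. 36. 33. 32. 12. 12. 15. 14. 12.  9.]
 [13. 12. 11. 10. 10. 12. 13. 29. 32. 35. 36. 34. 15. 11. 14. 15. 12. 11.]
 [12. 10. 12. 14. 11. 11. 11. 35. 45. 40.
[... 834 characters left out ...]
18. 10. 13. 10. 11. 13.]
 [12. 11. 14. 12.  9. 10. 11. 16. 28. 28. 24. 22. 14. 14. 10. 11.  8. 10.]
 [12. 10. 12. 16. 11. 11.  6. 13. 17. 18. 14. 19. 15. 15.  9. 11. 12. 12.]
 [ 9.  7.  8.  9.  9.  8. 10. 11. 14. 13. 12. 10. 11. 13. 10. 10. 12. 13.]
 [ 6. 11.  7. 12. 12. 14. 14. 13.  9. 13. 16. 14. 18. 14. 12. 10. 10. 11.]
 [ 9. 11. 11. 12. 12.  9. 11. 10.  9.  7. 14. 11. 11. 12. 12. 10. 16.  9.]
 [17. 11. 13. 14. 10. 11. 10. 12. 11. 12. 12. 13.  9. 14. 12. 14.  7. 12.]
 [12. 12. 11.  7. 12.  9. 10. 12. 11. 13. 13. 11. 14.  9. 13. 16. 14. 13.]
 [11. 13. 10.  9. 14. 10. 11. 10. 11. 11.  8. 13. 13. 11. 12. 10. 13. 11.]
 [12. 12. 12. 13. 14. 14. 10. 12. 11.  8. 12. 10.  8. 13. 12. 10. 15.  8.]]
```

View pics/crops.png

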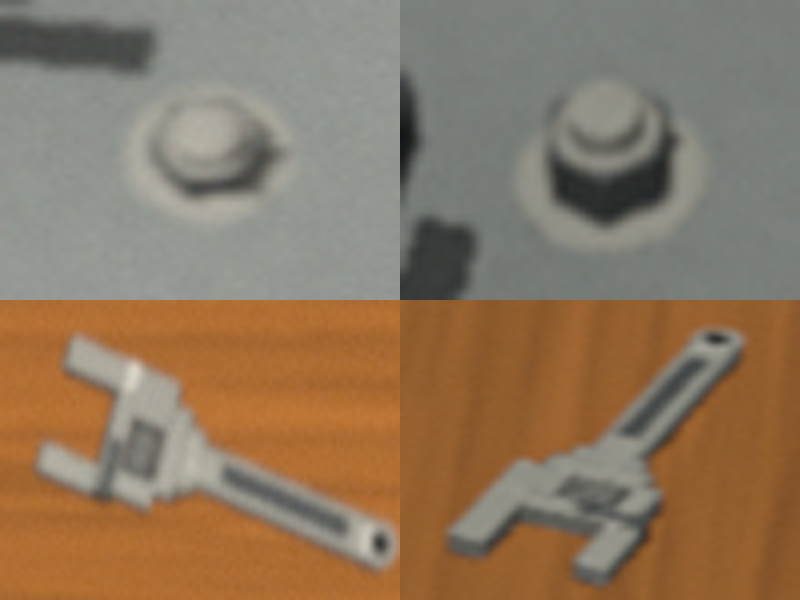

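```bash
cat >> h.py <<'E'
def wrench(c,roi,z0=0.0,hd0=None):
    "grip x,y, heading from silhouette + handle. z0=support height. roi r0,r1,c0,c1"
    r0,r1,c0,c1=roi; hsv=cv2.cvtColor(c["color"],cv2.COLOR_RGB2HSV)
    m=np.zeros((480,640),np.uint8); m[r0:r1,c0:c1]=hsv[r0:r1,c0:c1,1]<75
    n,l,st,ce=cv2.connectedComponentsWithStats(m); i=1+np.argmax(st[1:,4]); v,u=np.where(l==i)
    p=np.array([ray(c,x,y,z0+.0085)[:2] for x,y in zip(u,v)])
    return p,u,v
def fit(p,hd):
    "refine the axis by the handle's points"
    for _ in range(5):
        a=np.array([np.cos(hd),np.sin(hd)]);s=p@a;mid=(s.max()+s.min())/2
        sel=p[(s<mid+.015)&(s>s.min()+.012)]
        w,V=np.linalg.eigh(np.cov(sel.T));d=V[:,1]*np.sign(V[:,1]@a);hd=np.arctan2(d[1],d[0])
    a=np.array([np.cos(hd),np.sin(hd)]);n=np.array([-a[1],a[0]]);s=p@a
    return a*((s.max()+s.min())/2+.0055)+n*(sel.mean(0)@n),hd,s.max()-s.min()
E
python3 - <<'E'
from h import *
t=look("top"); s=look("side")
for c,roi in((t,(205,265,400,510)),(s,(130,195,275,340))):
    p,u,v=wrench(c,roi); g,hd,L=fit(p,np.radians(70)); print("grip",g,np.degrees(hd),L,len(p))
    a=np.array([np.cos(hd),np.sin(hd)]);n=np.array([-a[1],a[0]])
    q=g+48e-3*a+7e-3*n; print(" worm predicted px",proj(c,[*q,.0185]))
    gr=c["color"].mean(-1); uv=proj(c,[*q,.0175]); w=[]
    for y in range(int(uv[1])-8,int(uv[1])+9):
        for x in range(int(uv[0])-8,int(uv[0])+9):
            r=ray(c,x,y,.0175)[:2]-g; 
            if abs(r@a-.048)<.02 and abs(r@n-.007)<.022 : w.append([r@a,r@n,gr[y,x]])
    w=np.array(w); thr=(np.percentile(w[:,2],5)+np.percentile(w[:,2],70))/2; k=w[:,2]<thr; print(" worm dark, grip frame",np.median(w[k,:2],0),w[k,:2].min(0),w[k,:2].max(0))
# nut: stud top
np.set_printoptions(linewidth=250)
print(t["color"][168:198,282:316].mean(-1).astype(int)); print(s["color"][250:282,218:252].mean(-1).astype(int))
for c in(t,s):
    for uv in ((340.5,221.5),(226,210.5),(347,150.5)) if c is t else ((287,236),(208,230),(262,339),(170,330)): print(ray(c,*uv,.012).round(4))
E
```

```text
grip [ 0.41945202 -0.28407883] 70.76352811067486 0.2289920094371279 1215
 worm predicted px [435.79906243 234.66130523]
 worm dark, grip frame [0.05185308 0.0094774 ] [ 0.03823431 -0.00756479] [0.06787556 0.02763943]
grip [ 0.42134452 -0.28237931] 70.31772968296559 0.2388562334256938 813
 worm predicted px [305.8130893  169.91889869]
 worm dark, grip frame [0.05453614 0.01122349] [ 0.04246636 -0.00570495] [0.06798482 0.02676714]
[[139 138 140 ... 147 148 147]
 [137 142 140 ... 148 147 145]
 [140 142 141 ... 146 148 146]
 ...
 [150 152 151 ... 148 149 146]
 [147 149 151 ... 148 148 148]
 [149 151 149 ... 149 146 147]]
[[125 124 124 ... 124 123 122]
 [125 127 125 ... 124 124 123]
 [125 126 125 ... 124 123 123]
 ...
 [119 119 120 ... 121 124 122]
 [117 117 118 ... 122 122 124]
 [117 118 117 ... 123 123 123]]
[0.4598 0.0066 0.012 ]
[0.4834 0.3013 0.012 ]
[ 0.6502 -0.0088  0.012 ]
[0.4572 0.0067 0.012 ]
[0.6492 0.0039 0.012 ]
[0.4791 0.3029 0.012 ]
[0.6719 0.2972 0.012 ]
```

```bash
python3 - <<'E'
from h import *
t=look("top"); s=look("side")
print(ray(t,298.5,178.3,.044),ray(s,205+205/7.27,245+110/7.5,.044))
# nut dark sides in both images: subpixel threshold on upscaled patches
for c,(r0,r1,c0,c1),nm in((s,(246,282,214,254),"s"),(t,(164,198,280,318),"t")):
    g=cv2.resize(c["color"][r0:r1,c0:c1],None,fx=10,fy=10,interpolation=cv2.INTER_CUBIC); G=cv2.cvtColor(g,cv2.COLOR_RGB2GRAY)
    m=(G<85).astype(np.uint8); cn,_=cv2.findContours(m,0,1); k=max(cn,key=cv2.contourArea); ap=cv2.approxPolyDP(k,6,True)[:,0]
    cv2.polylines(g,[ap],True,(255,0,0),1)
    for q in ap:
        u,v=c0+(q[0]+.5)/10-.5,r0+(q[1]+.5)/10-.5; print(nm,q,ray(c,u,v,.012)[:2].round(4),ray(c,u,v,.034)[:2].round(4))
    h=np.full((360,400,3),0,np.uint8); h[:g.shape[0],:g.shape[1]]=g; 
    if nm=="s":A=h
save(np.hstack([A,h]),"pics/nut.png")
print(s["extrinsics"].round(4).tolist())
E
```

```text
[0.56315944 0.11567274 0.044     ] [0.5662142  0.12081518 0.044     ]
s [286 172] [0.5513 0.1006] [0.5469 0.1195]
s [274 164] [0.5544 0.0984] [0.55   0.1174]
s [253 202] [0.5574 0.1103] [0.5529 0.129 ]
s [199 225] [0.5685 0.1182] [0.5638 0.1367]
s [168 222] [0.5757 0.1179] [0.5708 0.1365]
s [119 198] [0.588  0.1118] [0.5829 0.1304]
s [123 251] [0.5844 0.1274] [0.5793 0.1457]
s [189 288] [0.5677 0.1369] [0.563 0.155]
s [262 262] [0.5525 0.1278] [0.5482 0.1462]
s [279 241] [0.5497 0.1213] [0.5454 0.1398]
t [265 162] [0.5687 0.0974] [0.5625 0.0968]
t [253 162] [0.5687 0.1005] [0.5625 0.0998]
t [244 188] [0.5617 0.1027] [0.5556 0.102 ]
t [223 208] [0.5562 0.108 ] [0.5502 0.1072]
t [160 224] [0.5516 0.1243] [0.5458 0.1232]
t [179 230] [0.5501 0.1193] [0.5443 0.1183]
t [240 219] [0.5533 0.1035] [0.5474 0.1028]
t [263 184] [0.5628 0.0978] [0.5567 0.0971]
[[-0.9971, -0.0741, 0.0164, 0.4031], [0.0647, -0.7174, 0.6936, -0.0373], [-0.0397, 0.6927, 0.7202, -1.4189], [0.0, 0.0, 0.0, 1.0]]
```

View pics/nut.png

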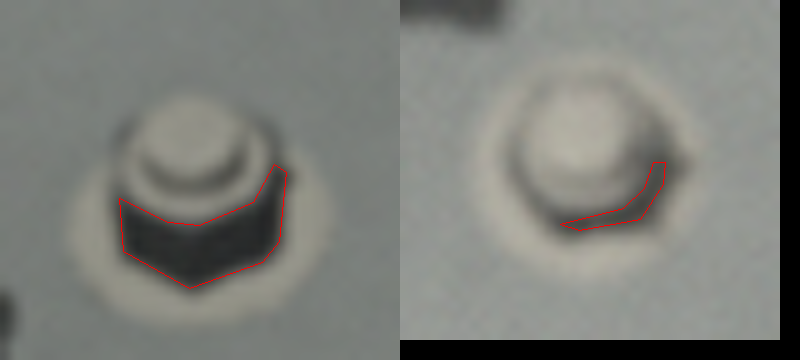

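The crops confirm the choice: the large grey wrench (sliding jaw on its +y side, worm near top px (436,235)). In the nut crop, the corner nearest the side camera sits at crop (189,288). The wrench grip is at about (0.420, -0.283) with heading 70.5°. The nut is at about (0.566, 0.118), and the wrench heading on it should be about 96°.

send_rows([
  [[0,0.0425,-0.031,0,0],[0,0.0425,-0.031,0,0],[0,0.0425,-0.031,0,0],[0,0.0425,-0.031,0,0],[0,0.0425,-0.031,0,0],[0,0.0425,-0.031,0,0],[0,0.0425,-0.031,0,0],[0,0.0425,-0.031,0,0],[0,0,0,0.02,-0.165],[0,0,0,0.02,-0.165]],
], force=80)

```text
time_s: 1.65
ee_pos: [0.4214, -0.2836, 0.1701]
tcp_rot: [[0.836, 0.548, 0.001], [0.548, -0.836, -0.001], [0.0, 0.001, -1.0]]
contact_force: [0.3, 0.4, -0.1]
gripper_width: 1.002
grip_force: 0.0
```

send_rows([
  [[0,0,0,0.02,-0.165],[0,0,0,0.02,-0.165],[0,0,0,0.02,-0.165],[0,0,0,0.02,-0.163],[0,0,0,0.01,0],[0,0,0,0,0],[0,0,0,0,0],[0,0,0,0,0],[0,0,0,0,0],[0,0,0,0,0]],
])

```text
time_s: 2.9
ee_pos: [0.4208, -0.2843, 0.0804]
tcp_rot: [[0.334, 0.943, 0.0], [0.943, -0.334, -0.0], [-0.0, 0.0, -1.0]]
contact_force: [0.2, -0.7, 1.0]
gripper_width: 0.998
grip_force: 0.0
```

```bash
cat >> h.py <<'E'
def togo(x,y,z,hd):
    "tool-axis shift (after turn) and turn to reach the pose"
    s=state();R=s["tcp_rot"];h=np.arctan2(R[1,0],R[0,0]);d=np.array([x,y,z])-s["ee_pos"]
    t=-(np.radians(hd)-h); k=np.radians(hd)
    X=np.array([np.cos(k),np.sin(k),0]);Y=np.array([np.sin(k),-np.cos(k),0])
    print("t",s["time_s"].__round__(2),"pos",s["ee_pos"].round(4),"hd",np.degrees(h).round(2),"tilt",R[2].round(3),"F",s["contact_force"].round(2),"M",s["ft_torque"].round(2),"w",round(float(s["gripper_width"]),3))
    print(" shift in current axes",(R.T@d).round(4),"turn",t.round(3),"shift in goal axes",[round(d@X,4),round(d@Y,4),round(-d[2],4)])
E
python3 -c "
from h import *
togo(.4203,-.2833,.020,70.5)"
```

```text
t 2.9 pos [ 0.4208 -0.2843  0.0804] hd 70.51 tilt [-0.  0. -1.] F [ 0.24 -0.75  1.05] M [ 0.02  0.03 -0.02] w 0.998
 shift in current axes [ 0.0008 -0.0008  0.0604] turn 0.0 shift in goal axes [np.float64(0.0008), np.float64(-0.0008), np.float64(0.0604)]
```

Pose reached. Next: lower and grasp, watching the vertical force.

send_rows([
  [[0,0.001,-0.001,0.015,0],[0,0,0,0.015,0],[0,0,0,0.015,0],[0,0,0,0.01,0],[0,0,0,0.004,0],[0,0,0,0,0],[0.9,0,0,0,0],[0.9,0,0,0,0],[0.9,0,0,0,0],[0.9,0,0,0,0]],
])

```text
time_s: 4.15
ee_pos: [0.4201, -0.283, 0.0213]
tcp_rot: [[0.333, 0.943, 0.0], [0.943, -0.333, -0.0], [-0.0, 0.0, -1.0]]
contact_force: [-0.1, -0.3, -0.0]
gripper_width: 0.143
grip_force: 0.0
```

send_rows([
  [[0.9,0,0,0,0],[0.9,0,0,0,0],[0.9,0,0,0,0],[0.9,0,0,-0.01,0],[0.9,0,0,-0.02,0],[0.9,0,0,-0.02,0],[0.9,0,0,-0.01,0],[0.9,0,0,0,0],[0.9,0,0,0,0],[0.9,0,0,0,0]],
])

```text
time_s: 5.4
ee_pos: [0.4195, -0.2824, 0.0801]
tcp_rot: [[0.334, 0.943, -0.001], [0.943, -0.334, 0.001], [0.001, -0.002, -1.0]]
contact_force: [0.5, 0.3, -0.4]
gripper_width: 0.1
grip_force: 0.0
```

```bash
python3 - <<'E'
from h import *
togo(.577,.022,.10,96)
s=look("side"); t=look("top")
save(np.hstack([cv2.resize(s["color"][100:220,250:370],(400,400)),cv2.resize(t["color"][180:290,380:490],(400,400))]),"pics/grasp.png")
E
```

```text
t 5.4 pos [ 0.4195 -0.2824  0.0801] hd 70.52 tilt [ 0.001 -0.002 -1.   ] F [ 0.46  0.27 -0.4 ] M [-0.01 -0.02 -0.02] w 0.1
 shift in current axes [ 0.3395  0.0469 -0.0198] turn -0.445 shift in goal axes [np.float64(0.2863), np.float64(0.1884), np.float64(-0.0199)]
```

View pics/grasp.png

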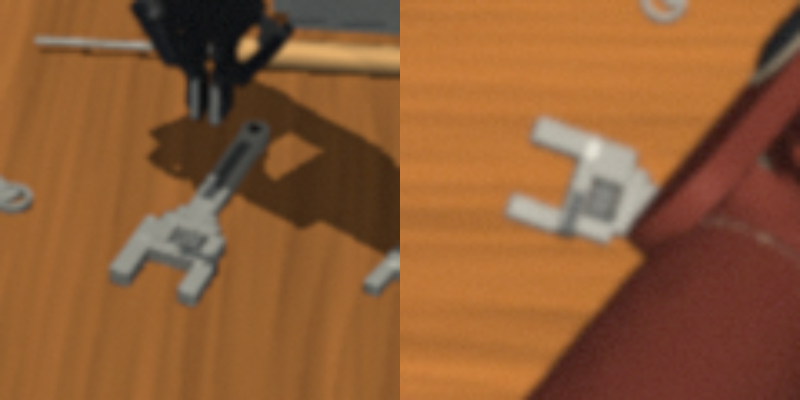

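The fingers closed on nothing. The handle is still on the bench at side-crop (240,150), with the fingertips above it at (207,120). I'll measure where the tips really are.

```bash
python3 - <<'E'
from h import *
s=look("side"); t=look("top")
e=state()["ee_pos"]; print("tcp px",proj(s,e),"tip px",proj(s,e-[0,0,.017]),"below on bench",proj(s,[*e[:2],.016]))
print("tip seen at", 250+np.array([197,215])*.3,100+np.array([117,122])*.3)
for roi in((130,195,275,340),): 
    p,u,v=wrench(s,roi); print(fit(p,np.radians(70)))
P=cloud(s); 
for v in range(118,142,3): print(v,[(P[v,u]*1000).round(0).tolist() for u in (308,310,314)])
E
```

```text
tcp px [311.67323231 140.47828968] tip px [311.54945652 145.6144596 ] below on bench [311.21239836 159.60094287]
tip seen at [309.1 314.5] [135.1 136.6]
(array([ 0.4216122 , -0.28239801]), np.float64(1.2171795949898265), np.float64(0.23904589637129037))
118 [[430.0, -273.0, 158.0], [426.0, -289.0, 147.0], [414.0, -260.0, 169.0]]
121 [[430.0, -273.0, 149.0], [425.0, -279.0, 145.0], [414.0, -271.0, 151.0]]
124 [[430.0, -275.0, 138.0], [425.0, -277.0, 137.0], [414.0, -272.0, 142.0]]
127 [[430.0, -276.0, 128.0], [425.0, -280.0, 126.0], [414.0, -272.0, 132.0]]
130 [[430.0, -274.0, 120.0], [424.0, -274.0, 120.0], [414.0, -270.0, 124.0]]
133 [[429.0, -271.0, 113.0], [424.0, -272.0, 113.0], [413.0, -268.0, 116.0]]
136 [[438.0, -413.0, -3.0], [432.0, -410.0, 0.0], [413.0, -266.0, 108.0]]
139 [[437.0, -395.0, 0.0], [431.0, -392.0, 3.0], [420.0, -405.0, -6.0]]
```

Vision puts the fingertips about 25 mm above the reported TCP height, so the earlier close passed over the handle. I'll go down guarded, half open.

send_rows([
  [[0.5,0,0,0.015,0],[0.5,0,0,0.015,0],[0.5,0,0,0.015,0],[0.5,0,0,0.015,0],[0.5,0,0,0.008,0],[0.5,0,0,0.003,0],[0.5,0,0,0.002,0],[0.5,0,0,0,0],[0.5,0,0,0,0],[0.5,0,0,0,0]],
])

```text
time_s: 6.85
ee_pos: [0.4203, -0.2831, 0.0085]
tcp_rot: [[0.334, 0.943, 0.001], [0.943, -0.334, -0.0], [-0.0, 0.001, -1.0]]
contact_force: [0.3, -0.1, 0.3]
gripper_width: 0.501
grip_force: 0.0
```

```bash
python3 - <<'E'
from h import *
s=look("side"); togo(.42,-.283,.0,70.5)
save(cv2.resize(s["color"][90:200,250:370],(720,660))[:600],"pics/low.png")
e=state()["ee_pos"]; f=lambda q:((np.array(q)-[250,90])*6).round(0); print("tcp px in crop",f(proj(s,e)),"10 mm up",f(proj(s,e+[0,0,.01])))
E
```

```text
t 6.9 pos [ 0.4202 -0.283   0.0084] hd 70.52 tilt [-0.  0. -1.] F [-0.72 -0.14 -0.35] M [ 0.   -0.03  0.01] w 0.498
 shift in current axes [-0.     -0.0002  0.0084] turn 0.0 shift in goal axes [np.float64(-0.0), np.float64(-0.0002), np.float64(0.0084)]
tcp px in crop [366. 430.] 10 mm up [367. 413.]
```

View pics/low.png

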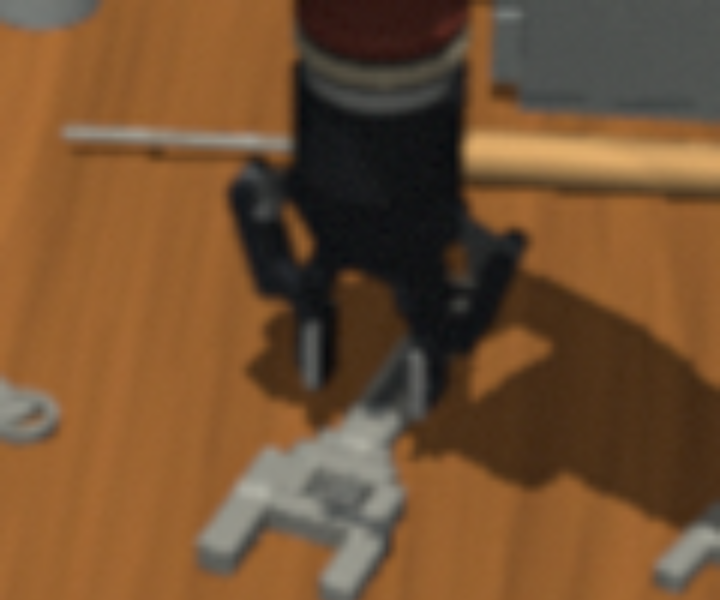

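The tips show at crop (315,385) and (418,410), about 20 mm above the handle's level, which agrees with the offset. Continuing down in guarded steps.

send_rows([
  [[0.5,0,0,0.005,0],[0.5,0,0,0.005,0],[0.5,0,0,0.003,0],[0.5,0,0,0.003,0],[0.5,0,0,0.001,0],[0.5,0,0,0.001,0],[0.5,0,0,0.001,0],[0.5,0,0,0,0],[0.5,0,0,0,0],[0.5,0,0,0,0]],
])

```text
time_s: 8.15
ee_pos: [0.4201, -0.2829, -0.0108]
tcp_rot: [[0.334, 0.943, 0.0], [0.943, -0.334, -0.0], [-0.0, 0.0, -1.0]]
contact_force: [-0.7, 0.1, 0.2]
gripper_width: 0.501
grip_force: 0.0
```

send_rows([
  [[0.5,0,0,0.001,0],[0.5,0,0,0.001,0],[0.5,0,0,0.001,0],[0.5,0,0,0.001,0],[0.5,0,0,0,0],[0.5,0,0,0,0],[0.5,0,0,0,0],[0.5,0,0,0,0],[0.5,0,0,0,0],[0.5,0,0,0,0]],
])

```text
time_s: 9.4
ee_pos: [0.4201, -0.2829, -0.0149]
tcp_rot: [[0.334, 0.943, 0.0], [0.943, -0.334, -0.0], [-0.0, 0.0, -1.0]]
contact_force: [-0.1, 0.6, -0.1]
gripper_width: 0.498
grip_force: 0.0
```

send_rows([
  [[0.9,0,0,0,0],[0.9,0,0,0,0],[0.9,0,0,0,0],[0.9,0,0,0,0],[0.9,0,0,0,0],[0.9,0,0,0,0],[0.9,0,0,0,0],[0.9,0,0,0,0],[0.9,0,0,0,0],[0.9,0,0,0,0]],
])

```text
time_s: 10.65
ee_pos: [0.4204, -0.2831, -0.0144]
tcp_rot: [[0.333, 0.943, 0.001], [0.943, -0.333, -0.0], [-0.0, 0.001, -1.0]]
contact_force: [-0.2, 1.2, 5.6]
gripper_width: 0.251
grip_force: 79.0
```

send_rows([
  [[0.9,0,0,-0.01,0],[0.9,0,0,-0.02,0],[0.9,0,0,-0.02,0],[0.9,0,0,-0.02,-0.09],[0.9,0.04,0,0,-0.09],[0.9,0.04,0,0,-0.09],[0.9,0.04,0.04,0,-0.09],[0.9,0.03,0.04,0,-0.085],[0.9,0,0.02,0,0],[0.9,0,0,0,0]],
])

```text
time_s: 11.9
ee_pos: [0.5383, -0.1339, 0.0543]
tcp_rot: [[-0.107, 0.994, -0.002], [0.994, 0.107, 0.0], [0.0, -0.002, -1.0]]
contact_force: [-0.9, 0.1, -4.1]
gripper_width: 0.246
grip_force: 79.3
```

```bash
python3 - <<'E'
from h import *
togo(.581,-.02,.055,96)
s=look("side"); e=state()["ee_pos"]; u,v=proj(s,e).astype(int)
v=max(v-90,0);u=max(u-70,0)
save(cv2.resize(s["color"][v:v+200,u:u+200],(600,600)),"pics/held.png"); print(u,v)
E
```

```text
t 11.9 pos [ 0.5383 -0.1339  0.0543] hd 96.12 tilt [ 0.    -0.002 -1.   ] F [-0.87  0.08 -4.07] M [-0.19  0.03 -0.01] w 0.246
 shift in current axes [ 0.1088  0.0546 -0.0007] turn 0.002 shift in goal axes [np.float64(0.1089), np.float64(0.0544), np.float64(-0.0007)]
190 92
```

View pics/held.png

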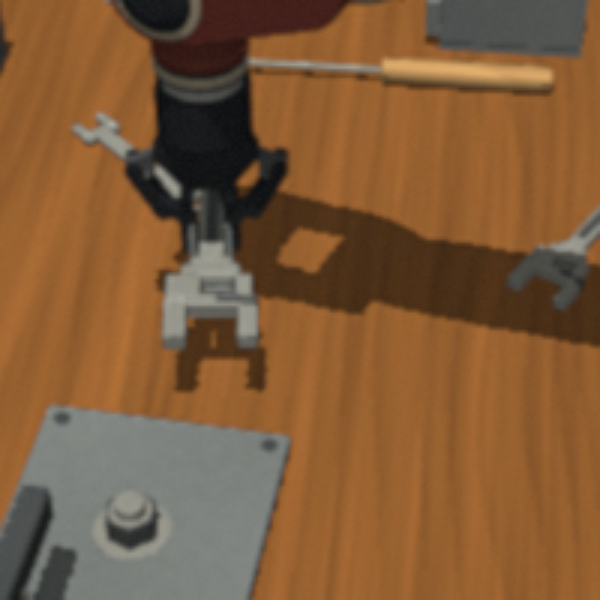

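The wrench is held and looks level, head at crop (210,300), nut at (130,515). Measuring how it sits in the hand.

```bash
python3 - <<'E'
from h import *
s=look("side");t=look("top"); E=state(); e=E["ee_pos"]; h=np.arctan2(E["tcp_rot"][1,0],E["tcp_rot"][0,0]); a=np.array([np.cos(h),np.sin(h)]);n=np.array([-a[1],a[0]])
for c,nm in((s,"side"),(t,"top")):
    P=cloud(c); r=(P[...,:2]-e[:2]); sx=r@a; sy=r@n
    hsv=cv2.cvtColor(c["color"],cv2.COLOR_RGB2HSV)
    m=(sx>.03)&(sx<.12)&(abs(sy)<.06)&(P[...,2]>.05)&(P[...,2]<.12)&(hsv[...,1]<75)&(hsv[...,2]>105)
    print(nm,m.sum())
    if m.sum()<20: continue
    q=np.c_[sx[m],sy[m],P[...,2][m]]; A=np.c_[q[:,0],q[:,1],np.ones(len(q))]
    k=np.ones(len(q),bool)
    for _ in range(4):
        w,*_=np.linalg.lstsq(A[k],q[k,2],rcond=None); k=abs(q[:,2]-A@w)<.006
    print(" plane slopes x,y, z0",w.round(4), "x range",np.percentile(q[:,0],[1,99]).round(4),"y range",np.percentile(q[:,1],[1,99]).round(4))
    tip=q[(q[:,0]>.090)]; 
    for lo,hi in((-.06,0),(0,.06)):
        z=tip[(tip[:,1]>lo)&(tip[:,1]<hi)]; print("  jaw y",np.percentile(z[:,1],[3,50,97]).round(4) if len(z) else None, len(z))
    # rays onto the head's top plane
    zt=.0687+.016; v,u=np.where(m); p=np.array([ray(c,x,y,zt)[:2]-e[:2] for x,y in zip(u,v)]); p=np.c_[p@a,p@n]
    print(" rays: x max",np.percentile(p[:,0],99.5)); tip=p[p[:,0]>.088]
    for lo,hi in((-.06,0),(0,.06)):
        z=tip[(tip[:,1]>lo)&(tip[:,1]<hi)]; print("  jaw y",np.percentile(z[:,1],[2,50,98]).round(4) if len(z) else None)
E
```

```text
side 463
 plane slopes x,y, z0 [-0.0051 -0.0007  0.0834] x range [0.031  0.1114] y range [-0.0345  0.0368]
  jaw y [-0.0341 -0.0268 -0.0195] 44
  jaw y [0.0251 0.031  0.037 ] 38
 rays: x max 0.1139192654242102
  jaw y [-0.0342 -0.0267 -0.0178]
  jaw y [0.0248 0.03   0.037 ]
top 396
 plane slopes x,y, z0 [ 0.0003 -0.0079  0.0829] x range [0.0419 0.1078] y range [-0.0326  0.0406]
  jaw y [-0.0319 -0.024  -0.0167] 53
  jaw y [0.0261 0.0338 0.0407] 50
 rays: x max 0.10905618055366251
  jaw y [-0.0316 -0.0237 -0.0156]
  jaw y [0.0266 0.0339 0.0414]
```

send_rows([
  [[0.9,0.025,0.014,0,0],[0.9,0.026,0.014,0,0],[0.9,0.026,0.014,0,0],[0.9,0.026,0.014,0,0],[0.9,0,0,0.015,0],[0.9,0,0,0.015,0],[0.9,0,0,0.015,0],[0.9,0,0,0.004,0],[0.9,0,0,0,0],[0.9,0,0,0,0]],
])

```text
time_s: 13.3
ee_pos: [0.5839, -0.0266, 0.0068]
tcp_rot: [[-0.105, 0.995, 0.001], [0.995, 0.105, -0.0], [-0.0, 0.001, -1.0]]
contact_force: [-0.3, 0.2, -3.8]
gripper_width: 0.254
grip_force: 79.3
```

```bash
python3 - <<'E'
from h import *
s=look("side");t=look("top"); togo(.5784,.0238,0,96)
A=cv2.resize(s["color"][200:300,180:280],(600,600),interpolation=cv2.INTER_CUBIC); print([ (n,((proj(c,[.566,.118,.044])-o)*6).round(0)) for n,c,o in(("s",s,np.array([180,200])),)])
save(A,"pics/pre.png")
E
```

```text
t 13.4 pos [ 0.5839 -0.0265  0.0069] hd 96.01 tilt [-0.     0.001 -1.   ] F [-0.18 -0.17 -3.54] M [-0.12 -0.01  0.04] w 0.25
 shift in current axes [ 0.0506 -0.0002  0.0069] turn 0.0 shift in goal axes [np.float64(0.0506), np.float64(-0.0002), np.float64(0.0069)]
[('s', array([321., 352.]))]
```

View pics/pre.png

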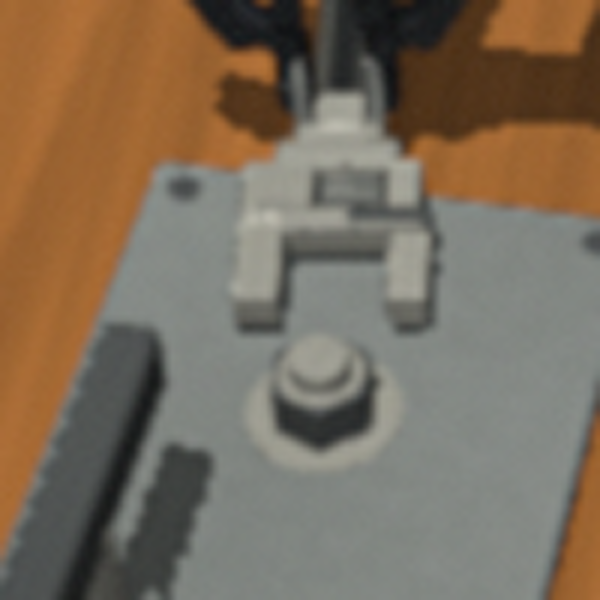

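Before sliding in: jaw inner faces at crop (283,310) and (388,310), nut mid at (324,400), so the nut sits about 1 mm towards the fixed jaw. I'll shift 1 mm along tool y, lower and slide in.

send_rows([
  [[0.9,0,0.001,0.003,0],[0.9,0,0,0.003,0],[0.9,0.006,0,0,0],[0.9,0.006,0,0,0],[0.9,0.006,0,0,0],[0.9,0.004,0,0,0],[0.9,0.003,0,0,0],[0.9,0.003,0,0,0],[0.9,0,0,0,0],[0.9,0,0,0,0]],
])

```text
time_s: 14.65
ee_pos: [0.5813, 0.0015, 0.0001]
tcp_rot: [[-0.105, 0.994, -0.0], [0.994, 0.105, -0.0], [-0.0, -0.0, -1.0]]
contact_force: [-0.2, 0.2, -4.0]
gripper_width: 0.251
grip_force: 79.4
```

send_rows([
  [[0.9,0.003,0,0,0],[0.9,0.003,0,0,0],[0.9,0.003,0,0,0],[0.9,0.003,0,0,0],[0.9,0.002,0,0,0],[0.9,0.002,0,0,0],[0.9,0.001,0,0,0],[0.9,0.001,0,0,0],[0.9,0,0,0,0],[0.9,0,0,0,0]],
])

```text
time_s: 15.9
ee_pos: [0.5794, 0.0194, 0.0001]
tcp_rot: [[-0.105, 0.995, 0.0], [0.995, 0.105, -0.0], [-0.0, 0.0, -1.0]]
contact_force: [-0.3, 0.6, -5.2]
gripper_width: 0.247
grip_force: 79.4
```

```bash
python3 - <<'E'
from h import *
s=look("side");togo(.5784,.0238,0,96)
A=cv2.resize(s["color"][200:300,180:280],(600,600),interpolation=cv2.INTER_CUBIC)
save(A,"pics/in.png")
E
```

```text
t 15.95 pos [5.794e-01 1.940e-02 1.000e-04] hd 96.02 tilt [-0. -0. -1.] F [-0.47 -0.7  -2.98] M [-0.14 -0.02  0.02] w 0.251
 shift in current axes [ 0.0044 -0.0005  0.0001] turn 0.0 shift in goal axes [np.float64(0.0044), np.float64(-0.0005), np.float64(0.0001)]
```

View pics/in.png

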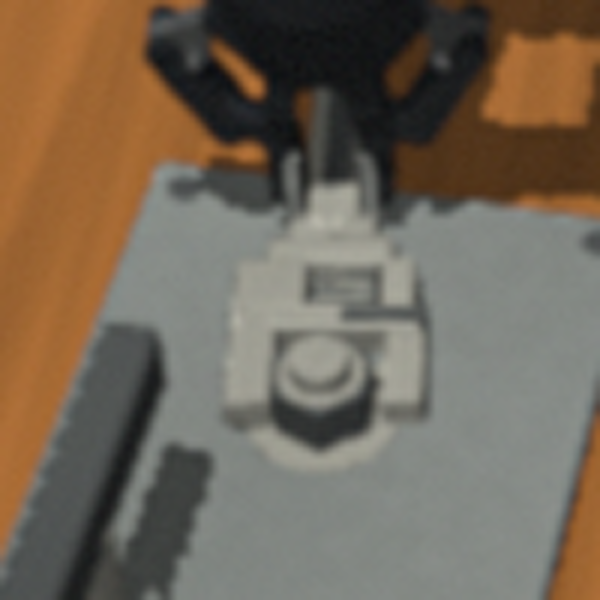

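The nut is between the jaws, close to the fixed jaw (crop 272), with a gap at the sliding jaw (375–388). Now the last few mm, then set down and release.

send_rows([
  [[0.9,0.001,0,0,0],[0.9,0.001,0,0,0],[0.9,0.001,0,0,0],[0.9,0.001,0,0,0],[0.9,0,0,0.001,0],[0.9,0,0,0.001,0],[0.9,0,0,0.0005,0],[0.9,0,0,0,0],[0.9,0,0,0,0],[0.9,0,0,0,0]],
])

```text
time_s: 17.2
ee_pos: [0.579, 0.0234, -0.0022]
tcp_rot: [[-0.105, 0.994, 0.0], [0.994, 0.105, -0.0], [-0.0, 0.0, -1.0]]
contact_force: [-1.3, -0.0, -1.0]
gripper_width: 0.251
grip_force: 79.7
```

send_rows([
  [[0.5,0,0,0,0],[0.5,0,0,0,0],[0.5,0,0,0,0],[0.5,0,0,-0.01,0],[0.5,0,0,-0.02,0],[0.5,0,0,-0.03,0],[0.6,0,0,-0.03,0],[0.8,-0.02,0,-0.01,0],[1,-0.03,0,0,0],[1,-0.03,0,0,0]],
])

```text
time_s: 18.45
ee_pos: [0.5873, -0.0579, 0.0981]
tcp_rot: [[-0.105, 0.994, 0.0], [0.994, 0.105, -0.0], [-0.001, 0.0, -1.0]]
contact_force: [-0.4, -0.6, 0.2]
gripper_width: 0.0
grip_force: 0.0
```

```bash
cat >> h.py <<'E'
def onplate(c,nm):
    "wrench on the plate: grip guess from bright head + handle points by depth"
    P=cloud(c);N=np.array([.566,.118]);hsv=cv2.cvtColor(c["color"],cv2.COLOR_RGB2HSV)
    r=np.linalg.norm(P[...,:2]-N,axis=-1); z=P[...,2]
    m=(z>.021)&(z<.036)&(r<.24)&(P[...,1]<.16)&(hsv[...,1]<75)
    n,l,st,_=cv2.connectedComponentsWithStats(m.astype(np.uint8)); i=1+np.argmax(st[1:,4]); return P[l==i],l==i
E
python3 - <<'E'
from h import *
s=look("side");t=look("top");togo(.5784,.0238,0,96)
for c,nm in((s,"s"),(t,"t")):
    p,m=onplate(c,nm); v,u=np.where(m); g=np.array([ray(c,x,y,.028)[:2] for x,y in zip(u,v)])
    print(nm,len(p),"x",g[:,0].min(),g[:,0].max(),"y",g[:,1].min(),g[:,1].max())
    h=g[(g[:,1]<.04)]; 
    if len(h)>20:
        w,V=np.linalg.eigh(np.cov(h.T)); d=V[:,1]*np.sign(V[1,1]); print(" handle",h.mean(0),np.degrees(np.arctan2(d[1],d[0])),len(h),h[:,1].min())
    print(" median z head",np.median(p[p[:,1]>.05][:,2]),"handle",np.median(p[p[:,1]<.03][:,2]) )
E
```

```text
t 18.55 pos [ 0.5874 -0.0595  0.0978] hd 95.81 tilt [-0.001  0.    -1.   ] F [0.95 0.45 1.71] M [ 0.06 -0.02  0.02] w 0.004
 shift in current axes [ 0.0839 -0.0005  0.0977] turn -0.003 shift in goal axes [np.float64(0.0838), np.float64(-0.0003), np.float64(0.0978)]
s 1186 x 0.5278008366349622 0.6081597896622547 y -0.09165442196337781 0.1459096927122363
 handle [ 0.58152365 -0.02157346] 96.34192118030025 364 -0.09165442196337781
 median z head 0.027958988067480622 handle 0.025850243791803437
t 906 x 0.5261640869384234 0.6068588595704063 y 0.0021565855285463897 0.13564247953382952
 handle [0.57440071 0.02263287] 110.27917309286313 135 0.0021565855285463897
 median z head 0.027735063379149074 handle 0.02643592920343684
```

```bash
python3 - <<'E'
from h import *
togo(.5678,.0624,.03,96)
s=look("side"); e=state()["ee_pos"]; P=cloud(s); r=P[...,:2]-e[:2]
m=(np.linalg.norm(r,axis=-1)<.035)&(P[...,2]>.06)&(P[...,2]<.2)
q=np.c_[r[m],P[...,2][m]]; print(len(q),np.percentile(q[:,2],[0,1,3,5,10]).round(4)); k=q[q[:,2]<q[:,2].min()+.012]; print("rel x",np.percentile(k[:,0],[2,50,98]).round(4),"rel y",np.percentile(k[:,1],[2,50,98]).round(4))
# worm position by darkness on the head
for c in(s,look("top")):
    g=np.array([.579,.0234]);a=np.array([-.1045,.9945]);n=np.array([-.9945,-.1045]); gr=c["color"].mean(-1); w=[]
    u0,v0=proj(c,[.567,.0704,.029]).astype(int)
    for v in range(v0-14,v0+15):
        for u in range(u0-14,u0+15):
            d=ray(c,u,v,.029)[:2]-g; x,y=d@a,d@n
            if abs(x-.048)<.011 and abs(y-.007)<.016: w.append([x,y,gr[v,u]])
    w=np.array(w); wt=np.clip(np.percentile(w[:,2],70)-w[:,2],0,None); print("worm in grip frame",(w[:,:2]*wt[:,None]).sum(0)/wt.sum(),w[:,2].min(),np.percentile(w[:,2],70))
E
```

```text
t 18.55 pos [ 0.5874 -0.0595  0.0978] hd 95.81 tilt [-0.001  0.    -1.   ] F [0.95 0.45 1.71] M [ 0.06 -0.02  0.02] w 0.004
 shift in current axes [ 0.1233 -0.0072  0.0677] turn -0.003 shift in goal axes [np.float64(0.1233), np.float64(-0.0068), np.float64(0.0678)]
487 [0.1194 0.122  0.1265 0.1292 0.1352]
rel x [-0.0115 -0.0013  0.0104] rel y [0.0012 0.0082 0.0132]
worm in grip frame [0.05157987 0.00442708] 81.0 117.93333333333334
worm in grip frame [0.04662642 0.00984218] 107.66666666666667 129.13333333333333
```

send_rows([
  [[1,0.05,-0.003,0,0],[1,0.05,-0.002,0,0],[1,0.023,-0.002,0,0],[1,0,0,0.03,0],[1,0,0,0.025,0],[1,0,0,0.015,0],[1,0,0,0.005,0],[1,0,0,0.003,0],[1,0,0,0,0],[1,0,0,0,0]],
])

```text
time_s: 19.9
ee_pos: [0.5682, 0.0654, 0.0205]
tcp_rot: [[-0.105, 0.995, 0.001], [0.995, 0.105, -0.0], [-0.0, 0.001, -1.0]]
contact_force: [-0.1, 0.4, 0.0]
gripper_width: -0.001
grip_force: 0.0
```

```bash
python3 -c "
from h import *
togo(.5678,.0624,.010,96)"
```

```text
t 19.9 pos [0.5682 0.0654 0.0205] hd 96.01 tilt [-0.     0.001 -1.   ] F [-0.07  0.39  0.03] M [ 0.01 -0.   -0.02] w -0.001
 shift in current axes [-0.003  -0.0007  0.0105] turn 0.0 shift in goal axes [np.float64(-0.003), np.float64(-0.0007), np.float64(0.0105)]
```

send_rows([
  [[1,-0.003,-0.001,0.002,0],[1,0,0,0.001,0],[1,0,0,0.001,0],[1,0,0,0.001,0],[1,0,0,0.0005,0],[1,0,0,0.0005,0],[1,0,0,0.0005,0],[1,0,0,0.0005,0],[1,0,0,0,0],[1,0,0,0,0]],
])

```text
time_s: 21.15
ee_pos: [0.5668, 0.0624, 0.0126]
tcp_rot: [[-0.105, 0.994, 0.0], [0.994, 0.105, 0.0], [0.0, 0.0, -1.0]]
contact_force: [0.7, -0.4, -1.3]
gripper_width: 0.004
grip_force: 0.0
```

send_rows([
  [[1,0,0,0.0003,0],[1,0,0,0.0003,0],[1,0,0,0.0003,0],[1,0,0,0.0003,0],[1,0,0,0.0003,0],[1,0,0,0,0],[1,0,0,0,0],[1,0,0,0,0],[1,0,0,0,0],[1,0,0,0,0]],
])

```text
time_s: 22.4
ee_pos: [0.5668, 0.0624, 0.0111]
tcp_rot: [[-0.105, 0.994, 0.0], [0.994, 0.105, -0.0], [-0.0, 0.0, -1.0]]
contact_force: [-0.4, -0.2, -0.3]
gripper_width: 0.002
grip_force: 0.0
```

send_rows([
  [[1,0,0,0.0004,0],[1,0,0,0.0004,0],[1,0,0,0.0003,0],[1,0,0,0.0003,0],[1,0,0,0.0003,0],[1,0,0,0.0003,0],[1,0,0,0,0],[1,0,0,0,0],[1,0,0,0,0],[1,0,0,0,0]],
])

```text
time_s: 23.65
ee_pos: [0.5669, 0.0625, 0.0093]
tcp_rot: [[-0.105, 0.994, 0.0], [0.994, 0.105, 0.0], [0.0, 0.0, -1.0]]
contact_force: [-1.8, 0.5, 3.4]
gripper_width: -0.001
grip_force: 1.5
```

send_rows([
  [[1,0,0,0.0002,0],[1,0,0,0.0002,0],[1,0,0,0,0],[1,0,0,0,0],[1,0,0,0,0],[1,0,0,0,0],[1,0,0,0,0],[1,0,0,0,0],[1,0,0,0,0],[1,0,0,0,0]],
])

```text
time_s: 24.9
ee_pos: [0.5669, 0.0626, 0.0092]
tcp_rot: [[-0.105, 0.994, 0.0], [0.994, 0.105, 0.0], [0.0, 0.0, -1.0]]
contact_force: [-2.0, 2.2, 5.2]
gripper_width: 0.002
grip_force: 2.8
```

send_rows([
  [[1,0,0,0.0005,0],[1,0.001,0,0,0],[1,0.002,0,0,0],[1,0.002,0,0,0],[1,0.002,0,0,0],[1,0.002,0,0,0],[1,0.002,0,0,0],[1,0.002,0,0,0],[1,0.001,0,0,0],[1,0,0,0,0]],
])

```text
time_s: 26.15
ee_pos: [0.5657, 0.0746, 0.0091]
tcp_rot: [[-0.105, 0.994, 0.0], [0.994, 0.105, -0.004], [-0.004, -0.0, -1.0]]
contact_force: [-3.0, -4.6, 8.0]
gripper_width: 0.001
grip_force: 3.9
```

```bash
cat >> h.py <<'E'
def jaw(c):
    "gap profile between the jaws: grey levels on lines across the jaws near the tips (plane z=28 mm)"
    a=np.array([-.1045,.9945]);n=np.array([-.9945,-.1045]);N=np.array([.579,.0234])+.095*a
    p,m=onplate(c,""); v,u=np.where(m); g=np.array([ray(c,x,y,.028)[:2] for x,y in zip(u,v)])-N
    x,y=g@a,g@n; k=(x>-.05)&(x<-.03); b=(x>0.0)&(x<.012)
    return "head y",np.percentile(y[k],[1,99]).round(4),"jaws outer y",np.percentile(y[b],[1,99]).round(4),"x max",np.percentile(x,99.5).round(4)
E
python3 -c "
from h import *
togo(.5678,.0624,.010,96)
s=look('side');print(jaw(s)); cv2.imwrite('pics/r1.png',s['color'][...,::-1]); print(jaw(look('top')))"
```

```text
t 26.15 pos [0.5657 0.0746 0.0091] hd 96.04 tilt [-0.004 -0.    -1.   ] F [-2.99 -4.6   8.  ] M [-0.86  0.62 -0.02] w 0.001
 shift in current axes [-0.0124  0.0008 -0.0008] turn 0.001 shift in goal axes [np.float64(-0.0124), np.float64(0.0008), np.float64(-0.0009)]
('head y', array([-0.0339,  0.0354]), 'jaws outer y', array([-0.0343,  0.0372]), 'x max', np.float64(0.0246))Traceback (most recent call last):
  File "<string>", line 4, in <module>
    s=look('side');print(jaw(s)); cv2.imwrite('pics/r1.png',s['color'][...,::-1]); print(jaw(look('top')))
                                                                                         ~~~^^^^^^^^^^^^^
  File "h.py", line 56, in jaw
    return "head y",np.percentile(y[k],[1,99]).round(4),"jaws outer y",np.percentile(y[b],[1,99]).round(4),"x max",np.percentile(x,99.5).round(4)
                    ~~~~~~~~~~~~~^^^^^^^^^^^^^
    return _quantile_unchecked(
        a, q, axis, out, overwrite_input, method, keepdims, weights)
    return _ureduce(a,
                    func=_quantile_ureduce_func,
    ...<5 lines>...
                    overwrite_input=overwrite_input,
                    method=method)
    r = func(a, **kwargs)
    result = _quantile(arr,
                       quantiles=q,
    ...<2 lines>...
                       out=out,
                       weights=wgt)
    slices_having_nans = np.isnan(arr[-1, ...])
                                  ~~~^^^^^^^^^
IndexError: index -1 is out of bounds for axis 0 with size 0
```

Rubbing works (8 N press, 4.6 N rub). Repeating strokes with lift and return.

send_rows([
  [[1,0,0,-0.003,0],[1,-0.016,0,0,0],[1,0,0,0.0025,0],[1,0,0,0.0005,0],[1,0.003,0,0,0],[1,0.003,0,0,0],[1,0.003,0,0,0],[1,0.003,0,0,0],[1,0.003,0,0,0],[1,0.003,0,0,0]],
])

```text
time_s: 27.5
ee_pos: [0.566, 0.0778, 0.0092]
tcp_rot: [[-0.105, 0.994, 0.002], [0.994, 0.105, -0.002], [-0.002, 0.001, -1.0]]
contact_force: [-0.2, -5.6, 6.2]
gripper_width: -0.003
grip_force: 2.7
```

send_rows([
  [[1,0,0,-0.003,0],[1,-0.018,0,0,0],[1,0,0,0.0025,0],[1,0,0,0.0005,0],[1,0.003,0,0,0],[1,0.003,0,0,0],[1,0.003,0,0,0],[1,0.003,0,0,0],[1,0.003,0,0,0],[1,0.003,0,0,0]],
])

```text
time_s: 28.75
ee_pos: [0.5661, 0.0777, 0.0092]
tcp_rot: [[-0.105, 0.994, 0.002], [0.994, 0.105, -0.002], [-0.002, 0.002, -1.0]]
contact_force: [-0.1, -5.3, 4.9]
gripper_width: -0.001
grip_force: 2.4
```

```bash
python3 -c "
from h import *
togo(.5678,.0624,.010,96)
s=look('side');print(jaw(s)); cv2.imwrite('pics/r2.png',s['color'][...,::-1])"
```

```text
t 28.75 pos [0.5661 0.0777 0.0092] hd 96.04 tilt [-0.002  0.002 -1.   ] F [-0.15 -5.34  4.92] M [-1.   -0.03 -0.04] w -0.001
 shift in current axes [-0.0153  0.0001 -0.0008] turn 0.001 shift in goal axes [np.float64(-0.0153), np.float64(0.0001), np.float64(-0.0008)]
('head y', array([-0.034 ,  0.0352]), 'jaws outer y', array([-0.0343,  0.0349]), 'x max', np.float64(0.0257))
```

The jaw has closed by about 2.3 mm over two strokes. Continuing with slightly more press.

send_rows([
  [[1,0,0,-0.003,0],[1,-0.018,0,0,0],[1,0,0,0.0025,0],[1,0,0,0.0008,0],[1,0.003,0,0,0],[1,0.003,0,0,0],[1,0.003,0,0,0],[1,0.003,0,0,0],[1,0.003,0,0,0],[1,0.003,0,0,0]],
])

```text
time_s: 30.05
ee_pos: [0.5664, 0.0773, 0.0092]
tcp_rot: [[-0.105, 0.994, 0.003], [0.994, 0.105, -0.002], [-0.003, 0.002, -1.0]]
contact_force: [0.8, -4.7, 5.1]
gripper_width: 0.004
grip_force: 2.3
```

send_rows([
  [[1,0,0,-0.003,0],[1,-0.018,0,0,0],[1,0,0,0.0025,0],[1,0,0,0.0005,0],[1,0.003,0,0,0],[1,0.003,0,0,0],[1,0.003,0,0,0],[1,0.003,0,0,0],[1,0.003,0,0,0],[1,0.003,0,0,0]],
])

```text
time_s: 31.3
ee_pos: [0.5665, 0.0775, 0.0092]
tcp_rot: [[-0.105, 0.994, 0.003], [0.994, 0.105, -0.002], [-0.002, 0.003, -1.0]]
contact_force: [-0.0, -5.8, 4.8]
gripper_width: -0.0
grip_force: 2.5
```

```bash
python3 -c "
from h import *
togo(.5678,.0624,.010,96)
s=look('side');print(jaw(s)); cv2.imwrite('pics/r3.png',s['color'][...,::-1])"
```

```text
t 31.3 pos [0.5665 0.0775 0.0092] hd 96.04 tilt [-0.002  0.003 -1.   ] F [-0.03 -5.81  4.84] M [-0.91 -0.08  0.01] w -0.0
 shift in current axes [-0.0151 -0.0003 -0.0008] turn 0.001 shift in goal axes [np.float64(-0.0151), np.float64(-0.0003), np.float64(-0.0008)]
('head y', array([-0.034 ,  0.0353]), 'jaws outer y', array([-0.0327,  0.0348]), 'x max', np.float64(0.0255))
```

send_rows([
  [[1,0,0,-0.003,0],[1,-0.018,0,0,0],[1,0,0,0.0025,0],[1,0,0,0.0008,0],[1,0.003,0,0,0],[1,0.003,0,0,0],[1,0.003,0,0,0],[1,0.003,0,0,0],[1,0.003,0,0,0],[1,0.003,0,0,0]],
])

```text
time_s: 32.6
ee_pos: [0.5668, 0.0771, 0.0092]
tcp_rot: [[-0.105, 0.994, 0.003], [0.994, 0.105, -0.003], [-0.003, 0.003, -1.0]]
contact_force: [0.7, -5.7, 5.9]
gripper_width: 0.003
grip_force: 2.7
```

send_rows([
  [[1,0,0,-0.003,0],[1,-0.018,0,0,0],[1,0,0,0.0025,0],[1,0,0,0.0005,0],[1,0.003,0,0,0],[1,0.003,0,0,0],[1,0.003,0,0,0],[1,0.003,0,0,0],[1,0.003,0,0,0],[1,0.003,0,0,0]],
])

```text
time_s: 33.85
ee_pos: [0.5668, 0.0771, 0.0092]
tcp_rot: [[-0.105, 0.994, 0.003], [0.994, 0.105, -0.003], [-0.003, 0.003, -1.0]]
contact_force: [0.8, -5.2, 4.3]
gripper_width: 0.001
grip_force: 2.6
```

```bash
python3 -c "
from h import *
togo(.5678,.0624,.010,96)
s=look('side');print(jaw(s)); cv2.imwrite('pics/r4.png',s['color'][...,::-1])"
```

```text
t 33.85 pos [0.5668 0.0771 0.0092] hd 96.04 tilt [-0.003  0.003 -1.   ] F [ 0.82 -5.19  4.26] M [-1.01 -0.09  0.03] w 0.001
 shift in current axes [-0.0147 -0.0005 -0.0008] turn 0.001 shift in goal axes [np.float64(-0.0147), np.float64(-0.0005), np.float64(-0.0008)]
('head y', array([-0.0337,  0.0353]), 'jaws outer y', array([-0.0327,  0.0348]), 'x max', np.float64(0.0248))
```

```bash
python3 - <<'E'
from h import *
c=look("side"); a=np.array([-.1045,.9945]);n=np.array([-.9945,-.1045]);N=np.array([.579,.0234])+.095*a
ys=np.arange(-.038,.044,.002); print("y  ",(ys*1000).astype(int).tolist())
for f in("r1","r2","r3","r4"):
    g=cv2.imread(f"pics/{f}.png").mean(-1).astype(np.float32)
    for X in([.006,.009,.012]):
        pr=np.array([proj(c,[*(N+X*a+y*n),.028]) for y in ys],np.float32); print(f,X,cv2.remap(g,pr[None,:,0],pr[None,:,1],1)[0].astype(int).tolist())
P=cv2.imread("pics/r4.png")[200:300,180:280]; Q=cv2.imread("pics/r1.png")[200:300,180:280]
cv2.imwrite("pics/cmp.png",cv2.resize(np.hstack([Q,P])[30:90],(800,240),interpolation=cv2.INTER_CUBIC))
E
```

```text
y   [-38, -36, -33, -31, -29, -27, -25, -23, -21, -19, -17, -15, -13, -11, -9, -7, -5, -3, -1, 0, 2, 4, 6, 8, 10, 12, 14, 16, 18, 20, 22, 24, 26, 28, 30, 32, 34, 36, 38, 40, 42]
r1 0.006 [132, 136, 146, 156, 157, 155, 155, 156, 156, 141, 109, 87, 96, 121, 138, 142, 136, 133, 130, 130, 130, 129, 130, 132, 134, 125, 105, 81, 64, 78, 117, 149, 161, 161, 159, 158, 155, 139, 117, 113, 131]
r1 0.009 [132, 135, 145, 156, 158, 156, 155, 157, 155, 140, 107, 72, 66, 84, 106, 120, 130, 138, 142, 144, 143, 138, 132, 119, 104, 90, 73, 58, 53, 75, 121, 154, 162, 161, 159, 160, 157, 139, 114, 104, 123]
r1 0.012 [131, 133, 140, 150, 152, 151, 150, 151, 150, 136, 104, 65, 50, 56, 66, 79, 93, 106, 117, 121, 119, 110, 97, 82, 69, 60, 53, 46, 50, 77, 122, 155, 162, 159, 158, 158, 157, 143, 117, 100, 118]
r2 0.006 [131, 134, 145, 156, 157, 155, 154, 156, 155, 139, 109, 88, 97, 121, 138, 141, 137, 133, 131, 131, 130, 129, 130, 133, 133, 125, 103, 86, 102, 138, 162, 163, 159, 158, 158, 155, 135, 115, 117, 131, 137]
r2 0.009 [132, 136, 145, 156, 158, 156, 156, 156, 155, 139, 105, 71, 66, 85, 106, 121, 131, 
[... 862 characters left out ...]
9, 58, 50, 52, 82, 126, 157, 164, 162, 160, 160, 153, 133, 113, 113, 131, 137]
r4 0.006 [133, 138, 148, 157, 157, 155, 155, 156, 155, 143, 118, 97, 98, 119, 138, 141, 137, 133, 131, 130, 130, 129, 130, 132, 134, 125, 105, 91, 104, 135, 158, 162, 160, 157, 158, 152, 131, 113, 117, 132, 136]
r4 0.009 [129, 131, 140, 153, 158, 156, 155, 156, 156, 145, 118, 84, 70, 82, 106, 121, 131, 138, 143, 144, 143, 139, 132, 119, 104, 90, 72, 66, 88, 126, 154, 162, 160, 158, 158, 152, 130, 112, 114, 130, 136]
r4 0.012 [129, 128, 138, 153, 157, 156, 156, 156, 157, 149, 124, 83, 55, 55, 66, 79, 94, 107, 116, 119, 116, 110, 98, 83, 69, 58, 50, 54, 82, 124, 156, 163, 162, 160, 160, 153, 133, 113, 113, 130, 136]
```

View pics/cmp.png

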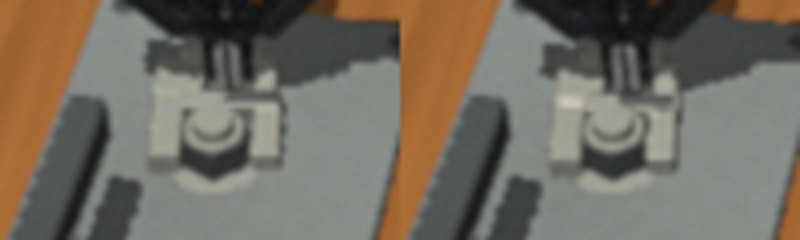

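In the comparison (before at left, now at right), the sliding jaw's inner edge moved from y≈21 to 18.7 mm. The opening stopped changing over the last two strokes, so the jaw has closed onto the nut. Next I lift off and place the closed fingers beside the handle, on its +x side.

send_rows([
  [[1,0,0,-0.01,0],[1,0,0,-0.02,0],[1,-0.042,0.018,0,0],[1,-0.041,0.018,0,0],[1,0,0,0,0],[1,0,0,0.02,0],[1,0,0,0.015,0],[1,0,0,0.005,0],[1,0,0,0,0],[1,0,0,0,0]],
])

```text
time_s: 35.2
ee_pos: [0.6099, -0.0002, -0.002]
tcp_rot: [[-0.105, 0.994, 0.001], [0.994, 0.105, -0.0], [-0.0, 0.001, -1.0]]
contact_force: [0.6, 0.5, 0.4]
gripper_width: -0.002
grip_force: 0.0
```

```bash
cat >> h.py <<'E'
def hd(c,ang):
    "wrench heading from head+handle bright top points: handle points by depth, ray on z=.027"
    N=np.array([.568,.118]);P=cloud(c);hsv=cv2.cvtColor(c["color"],cv2.COLOR_RGB2HSV)
    a=np.array([np.cos(np.radians(ang)),np.sin(np.radians(ang))]);n=np.array([-a[1],a[0]])
    d=P[...,:2]-N; x=d@a;y=d@n
    m=(x<-.125)&(x>-.215)&(abs(y)<.03)&(P[...,2]>.018)&(P[...,2]<.04)&(hsv[...,1]<90)
    v,u=np.where(m); g=np.array([ray(c,i,j,.027)[:2] for i,j in zip(u,v)]); q=np.median(g,0)
    w,V=np.linalg.eigh(np.cov(g.T)); e=V[:,1]*np.sign(V[:,1]@a); f=N-q
    return len(g),"axis",np.degrees(np.arctan2(e[1],e[0])).round(2),"from nut",np.degrees(np.arctan2(f[1],f[0])).round(2)
E
python3 -c "
from h import *
togo(.611,.002,-.005,96)
s=look('side');print(hd(s,96))"
```

```text
t 35.2 pos [ 6.099e-01 -2.000e-04 -2.000e-03] hd 96.04 tilt [-0.     0.001 -1.   ] F [0.63 0.51 0.42] M [-0.01  0.01 -0.05] w -0.002
 shift in current axes [0.0021 0.0013 0.003 ] turn 0.001 shift in goal axes [np.float64(0.0021), np.float64(0.0013), np.float64(0.003)]
(94, 'axis', np.float64(101.82), 'from nut', np.float64(95.58))
```

send_rows([
  [[1,0,-0.002,0.002,0],[1,0,-0.002,0,0],[1,0,-0.001,0,0],[1,0,-0.001,0,0],[1,-0.0005,-0.0024,0,0.02],[1,-0.0005,-0.0024,0,0.02],[1,-0.0005,-0.0024,0,0.02],[1,-0.0005,-0.0024,0,0.02],[1,0,0,0,0],[1,0,0,0,0]],
])

```text
time_s: 36.5
ee_pos: [0.5942, -0.0039, -0.0042]
tcp_rot: [[-0.025, 1.0, -0.0], [1.0, 0.025, -0.0], [-0.0, -0.0, -1.0]]
contact_force: [3.0, -0.1, 2.6]
gripper_width: -0.001
grip_force: 1.7
```

```bash
python3 -c "
from h import *
togo(.611,.002,-.005,96)
s=look('side');print(hd(s,92))"
```

```text
t 36.5 pos [ 0.5942 -0.0039 -0.0042] hd 91.44 tilt [-0. -0. -1.] F [ 3.02 -0.06  2.63] M [-0.08 -0.42  0.01] w -0.001
 shift in current axes [0.0054 0.0169 0.0008] turn -0.08 shift in goal axes [np.float64(0.0041), np.float64(0.0173), np.float64(0.0008)]
(93, 'axis', np.float64(93.6), 'from nut', np.float64(88.68))
```

The wrench and nut turn together (heading 95.6° to 88.7°) with about 3 N of push. Continuing.

send_rows([
  [[1,-0.0005,-0.0024,0,0.022],[1,-0.0005,-0.0024,0,0.022],[1,-0.0005,-0.0024,0,0.022],[1,-0.0005,-0.0024,0,0.022],[1,-0.0005,-0.0024,0,0.022],[1,-0.0005,-0.0024,0,0.022],[1,-0.0005,-0.0024,0,0.022],[1,-0.0005,-0.0024,0,0.022],[1,-0.0005,-0.0024,0,0.022],[1,0,0,0,0]],
])

```text
time_s: 37.8
ee_pos: [0.5723, -0.0069, -0.0042]
tcp_rot: [[0.172, 0.985, -0.0], [0.985, -0.172, 0.0], [0.0, -0.0, -1.0]]
contact_force: [4.3, 0.6, 3.0]
gripper_width: 0.003
grip_force: 2.5
```

```bash
python3 -c "
from h import *
togo(.611,.002,-.005,96)
s=look('side');print(hd(s,80))"
```

```text
t 37.8 pos [ 0.5723 -0.0069 -0.0042] hd 80.07 tilt [ 0. -0. -1.] F [4.28 0.56 2.97] M [ 0.04 -0.6  -0.02] w 0.003
 shift in current axes [0.0154 0.0366 0.0008] turn -0.278 shift in goal axes [np.float64(0.0048), np.float64(0.0394), np.float64(0.0008)]
(131, 'axis', np.float64(69.64), 'from nut', np.float64(77.33))
```

send_rows([
  [[1,-0.0003,-0.0015,0,0.012],[1,-0.0003,-0.0015,0,0.012],[1,-0.0003,-0.0015,0,0.012],[1,-0.0003,-0.0015,0,0.012],[1,-0.0003,-0.0015,0,0.012],[1,0,0,0,0],[1,0,0,0,0],[1,0,0,0,0],[1,0,0,0,0],[1,0,0,0,0]],
])

```text
time_s: 39.1
ee_pos: [0.565, -0.0069, -0.0043]
tcp_rot: [[0.231, 0.973, 0.0], [0.973, -0.231, 0.0], [0.0, 0.0, -1.0]]
contact_force: [5.0, 0.6, 3.8]
gripper_width: 0.001
grip_force: 2.9
```

```bash
python3 -c "
from h import *
togo(.611,.002,-.005,96)
s=look('side');print(hd(s,76))"
```

```text
t 39.1 pos [ 0.565  -0.0069 -0.0043] hd 76.65 tilt [ 0.  0. -1.] F [5.05 0.6  3.75] M [ 0.12 -0.75 -0.07] w 0.001
 shift in current axes [0.0193 0.0427 0.0008] turn -0.338 shift in goal axes [np.float64(0.0041), np.float64(0.0467), np.float64(0.0007)]
(152, 'axis', np.float64(68.1), 'from nut', np.float64(74.09))
```

Force is creeping up with a vertical part, so I'll back off briefly to unload and check the zero, then push again slightly higher.

send_rows([
  [[1,0,0.002,0,0],[1,0,0.002,0,0],[1,0,0.002,0,0],[1,0,0.001,-0.002,0.03],[1,0,0,0,0],[1,0,0,0,0],[1,0,0,0,0],[1,0,0,0,0],[1,0,0,0,0],[1,0,0,0,0]],
])

```text
time_s: 40.4
ee_pos: [0.5716, -0.0085, -0.0024]
tcp_rot: [[0.26, 0.966, -0.0], [0.966, -0.26, 0.0], [0.0, -0.0, -1.0]]
contact_force: [-0.6, 0.2, -0.0]
gripper_width: 0.006
grip_force: 0.0
```

```bash
python3 -c "
from h import *
togo(.611,.002,-.005,96)
s=look('side');print(hd(s,76)); cv2.imwrite('pics/b1.png',s['color'][...,::-1])"
```

```text
t 40.4 pos [ 0.5716 -0.0085 -0.0024] hd 74.93 tilt [ 0. -0. -1.] F [-0.6   0.21 -0.01] M [ 0.01 -0.08  0.02] w 0.006
 shift in current axes [0.0204 0.0353 0.0026] turn -0.368 shift in goal axes [np.float64(0.0063), np.float64(0.0403), np.float64(0.0026)]
(205, 'axis', np.float64(74.56), 'from nut', np.float64(74.84))
```

send_rows([
  [[1,0,-0.002,0,0],[1,0,-0.002,0,0],[1,0,-0.002,0,0],[1,-0.0002,-0.0012,0,0.01],[1,-0.0002,-0.0012,0,0.01],[1,-0.0002,-0.0012,0,0.01],[1,-0.0002,-0.0012,0,0.01],[1,0,0,0,0],[1,0,0,0,0],[1,0,0,0,0]],
])

```text
time_s: 41.7
ee_pos: [0.5613, -0.0066, -0.0021]
tcp_rot: [[0.298, 0.954, 0.001], [0.954, -0.298, -0.0], [-0.0, 0.001, -1.0]]
contact_force: [3.7, -2.0, 0.8]
gripper_width: -0.0
grip_force: 1.8
```

```bash
python3 -c "
from h import *
togo(.611,.002,-.005,96)
s=look('side');print(hd(s,73))"
```

```text
t 41.7 pos [ 0.5613 -0.0066 -0.0021] hd 72.64 tilt [-0.     0.001 -1.   ] F [ 3.66 -1.95  0.83] M [-0.28 -0.49 -0.03] w -0.0
 shift in current axes [0.023  0.0448 0.0029] turn -0.408 shift in goal axes [np.float64(0.0034), np.float64(0.0503), np.float64(0.0029)]
(166, 'axis', np.float64(68.79), 'from nut', np.float64(72.74))
```

send_rows([
  [[1,-0.0002,-0.0008,0,0.007],[1,-0.0002,-0.0008,0,0.007],[1,0,-0.0006,0,0.005],[1,0,0,0,0],[1,0,0,0,0],[1,0,0,0,0],[1,0,0,0,0],[1,0,0,0,0],[1,0,0,0,0],[1,0,0,0,0]],
])

```text
time_s: 43.0
ee_pos: [0.5589, -0.0063, -0.0022]
tcp_rot: [[0.316, 0.949, 0.0], [0.949, -0.316, -0.0], [-0.0, 0.0, -1.0]]
contact_force: [2.9, -4.0, 1.4]
gripper_width: -0.001
grip_force: 2.4
```

send_rows([
  [[1,0,-0.0005,0,0.004],[1,0,-0.0005,0,0.004],[1,0,0,0,0],[1,0,0,0,0],[1,0,0,0,0],[1,0,0,0,0],[1,0,0,0,0],[1,0,0,0,0],[1,0,0,0,0],[1,0,0,0,0]],
])

```text
time_s: 44.25
ee_pos: [0.558, -0.0062, -0.0022]
tcp_rot: [[0.324, 0.946, 0.0], [0.946, -0.324, -0.001], [-0.001, 0.001, -1.0]]
contact_force: [3.4, -3.5, 1.9]
gripper_width: 0.001
grip_force: 2.5
```

```bash
python3 -c "
from h import *
togo(.611,.002,-.005,96)
s=look('side');print(hd(s,71))"
```

```text
t 44.25 pos [ 0.558  -0.0062 -0.0022] hd 71.1 tilt [-0.001  0.001 -1.   ] F [ 3.41 -3.46  1.93] M [-0.72 -0.55  0.11] w 0.001
 shift in current axes [0.025  0.0475 0.0028] turn -0.435 shift in goal axes [np.float64(0.0026), np.float64(0.0536), np.float64(0.0028)]
(181, 'axis', np.float64(68.48), 'from nut', np.float64(71.26))
```

send_rows([
  [[1,-0.0003,-0.0006,0,0.005],[1,-0.0003,-0.0006,0,0.005],[1,0,0,0,0],[1,0,0,0,0],[1,0,0,0,0],[1,0,0,0,0],[1,0,0,0,0],[1,0,0,0,0],[1,0,0,0,0],[1,0,0,0,0]],
])

```text
time_s: 45.55
ee_pos: [0.5567, -0.0062, -0.0022]
tcp_rot: [[0.333, 0.943, 0.0], [0.943, -0.333, -0.0], [-0.0, 0.001, -1.0]]
contact_force: [3.4, -2.9, 1.7]
gripper_width: -0.003
grip_force: 2.4
```

send_rows([
  [[1,-0.0003,-0.0005,0,0.004],[1,-0.0003,-0.0005,0,0.004],[1,0,0,0,0],[1,0,0,0,0],[1,0,0,0,0],[1,0,0,0,0],[1,0,0,0,0],[1,0,0,0,0],[1,0,0,0,0],[1,0,0,0,0]],
])

```text
time_s: 46.8
ee_pos: [0.5555, -0.0062, -0.0023]
tcp_rot: [[0.341, 0.94, 0.0], [0.94, -0.341, 0.0], [0.0, 0.0, -1.0]]
contact_force: [5.6, -2.0, 3.5]
gripper_width: 0.003
grip_force: 2.9
```

```bash
python3 -c "
from h import *
togo(.611,.002,-.005,96)
s=look('side');print(hd(s,70))"
```

```text
t 46.8 pos [ 0.5555 -0.0062 -0.0023] hd 70.06 tilt [ 0.  0. -1.] F [ 5.6  -2.01  3.51] M [-0.27 -0.73 -0.01] w 0.003
 shift in current axes [0.0266 0.0494 0.0027] turn -0.453 shift in goal axes [np.float64(0.0023), np.float64(0.0561), np.float64(0.0027)]
(185, 'axis', np.float64(68.62), 'from nut', np.float64(70.24))
```

send_rows([
  [[1,0,-0.0003,0,0.001],[1,0,0,0,0],[1,0,0,0,0],[1,0,0,0,0],[1,0,0,0,0],[1,0,0,0,0],[1,0,0,0,0],[1,0,0,0,0],[1,0,0,0,0],[1,0,0,0,0]],
])

```text
time_s: 48.1
ee_pos: [0.5552, -0.0061, -0.0023]
tcp_rot: [[0.342, 0.94, 0.0], [0.94, -0.342, -0.0], [0.0, 0.0, -1.0]]
contact_force: [4.5, -2.5, 2.6]
gripper_width: 0.003
grip_force: 2.9
```

```bash
python3 -c "
from h import *
togo(.611,.002,-.005,96); print((state()['tcp_rot'].T@state()['contact_force']).round(2))
s=look('side');print(hd(s,70));print((state()['tcp_rot'].T@state()['contact_force']).round(2))"
```

```text
t 48.1 pos [ 0.5552 -0.0061 -0.0023] hd 70.0 tilt [ 0.  0. -1.] F [ 4.51 -2.54  2.64] M [-0.32 -0.75  0.  ] w 0.003
 shift in current axes [0.0267 0.0497 0.0027] turn -0.454 shift in goal axes [np.float64(0.0023), np.float64(0.0563), np.float64(0.0027)]
[-0.85  5.1  -2.64]
(189, 'axis', np.float64(68.64), 'from nut', np.float64(70.16))
[ 0.23  4.93 -3.69]
```

send_rows([
  [[1,-0.0002,-0.0004,0,0.003],[1,-0.0002,-0.0004,0,0.003],[1,0,0,0,0],[1,0,0,0,0],[1,0,0,0,0],[1,0,0,0,0],[1,0,0,0,0],[1,0,0,0,0],[1,0,0,0,0],[1,0,0,0,0]],
])

```text
time_s: 49.4
ee_pos: [0.5543, -0.0061, -0.0023]
tcp_rot: [[0.348, 0.938, 0.0], [0.938, -0.348, 0.0], [0.0, 0.0, -1.0]]
contact_force: [5.1, -0.9, 2.7]
gripper_width: 0.001
grip_force: 2.9
```

```bash
python3 -c "
from h import *
togo(.611,.002,-.005,96); print((state()['tcp_rot'].T@state()['contact_force']).round(2))
s=look('side');print(hd(s,70));print((state()['tcp_rot'].T@state()['contact_force']).round(2))"
```

```text
t 49.4 pos [ 0.5543 -0.0061 -0.0023] hd 69.66 tilt [ 0.  0. -1.] F [ 5.07 -0.89  2.71] M [-0.17 -0.79 -0.03] w 0.001
 shift in current axes [0.0273 0.0503 0.0027] turn -0.46 shift in goal axes [np.float64(0.0021), np.float64(0.0572), np.float64(0.0027)]
[ 0.93  5.07 -2.71]
(199, 'axis', np.float64(68.13), 'from nut', np.float64(69.77))
[ 1.    5.26 -3.11]
```

send_rows([
  [[1,-0.0001,-0.0005,0,0.004],[1,-0.0001,-0.0005,0,0.004],[1,0,0,0,0],[1,0,0,0,0],[1,0,0,0,0],[1,0,0,0,0],[1,0,0,0,0],[1,0,0,0,0],[1,0,0,0,0],[1,0,0,0,0]],
])

```text
time_s: 50.7
ee_pos: [0.5533, -0.006, -0.0023]
tcp_rot: [[0.355, 0.935, 0.0], [0.935, -0.355, 0.0], [0.0, 0.0, -1.0]]
contact_force: [5.1, -0.8, 3.5]
gripper_width: -0.003
grip_force: 2.9
```

```bash
python3 -c "
from h import *
togo(.611,.002,-.005,96); print((state()['tcp_rot'].T@state()['contact_force']).round(2))
s=look('side');print(hd(s,69));print((state()['tcp_rot'].T@state()['contact_force']).round(2))"
```

```text
t 50.7 pos [ 0.5533 -0.006  -0.0023] hd 69.2 tilt [ 0.  0. -1.] F [ 5.1  -0.84  3.51] M [-0.15 -0.76  0.05] w -0.003
 shift in current axes [0.0279 0.0511 0.0027] turn -0.468 shift in goal axes [np.float64(0.0019), np.float64(0.0582), np.float64(0.0027)]
[ 1.03  5.07 -3.51]
(199, 'axis', np.float64(67.59), 'from nut', np.float64(69.28))
[ 0.69  5.02 -3.63]
```

send_rows([
  [[1,-0.0001,-0.0006,0,0.005],[1,-0.0001,-0.0006,0,0.005],[1,0,0,0,0],[1,0,0,0,0],[1,0,0,0,0],[1,0,0,0,0],[1,0,0,0,0],[1,0,0,0,0],[1,0,0,0,0],[1,0,0,0,0]],
])

```text
time_s: 52.0
ee_pos: [0.5521, -0.0058, -0.0023]
tcp_rot: [[0.364, 0.931, 0.0], [0.931, -0.364, 0.0], [0.0, 0.0, -1.0]]
contact_force: [5.9, -1.3, 3.2]
gripper_width: 0.001
grip_force: 2.9
```

```bash
python3 -c "
from h import *
togo(.611,.002,-.005,96); print((state()['tcp_rot'].T@state()['contact_force']).round(2))
s=look('side');print(hd(s,69));print((state()['tcp_rot'].T@state()['contact_force']).round(2))
cv2.imwrite('pics/b2.png',s['color'][...,::-1])
# jaw opening: profile across jaws
th=np.radians(69);N=np.array([.569,.118]);a=np.array([np.cos(th),np.sin(th)]);n=np.array([-a[1],a[0]]);g=s['color'].mean(-1).astype(np.float32)
ys=np.arange(-.036,.040,.002);print((ys*1000).round().astype(int).tolist())
for X in(.004,.008,.011):
    pr=np.array([proj(s,[*(N+X*a+y*n),.028]) for y in ys],np.float32); print(X,cv2.remap(g,pr[None,:,0],pr[None,:,1],1)[0].astype(int).tolist())
"
```

```text
t 52.0 pos [ 0.5521 -0.0058 -0.0023] hd 68.63 tilt [ 0.  0. -1.] F [ 5.9  -1.31  3.19] M [-0.29 -0.75  0.07] w 0.001
 shift in current axes [0.0287 0.052  0.0027] turn -0.478 shift in goal axes [np.float64(0.0016), np.float64(0.0594), np.float64(0.0027)]
[ 0.93  5.98 -3.19]
(203, 'axis', np.float64(67.48), 'from nut', np.float64(68.87))
[ 0.77  4.64 -3.22]
[-36, -34, -32, -30, -28, -26, -24, -22, -20, -18, -16, -14, -12, -10, -8, -6, -4, -2, 0, 2, 4, 6, 8, 10, 12, 14, 16, 18, 20, 22, 24, 26, 28, 30, 32, 34, 36, 38]
0.004 [132, 138, 147, 153, 152, 152, 150, 141, 125, 109, 119, 132, 138, 128, 118, 114, 108, 110, 115, 120, 127, 133, 137, 133, 115, 93, 69, 70, 103, 139, 156, 157, 156, 156, 154, 142, 107, 82]
0.008 [131, 136, 146, 152, 153, 152, 152, 147, 133, 103, 91, 101, 121, 137, 142, 144, 142, 138, 140, 144, 140, 133, 125, 104, 83, 65, 55, 67, 102, 138, 156, 158, 157, 157, 155, 145, 114, 83]
0.011 [131, 136, 144, 151, 154, 154, 153, 153, 144, 121, 89, 69, 77, 94, 112, 126, 133, 131, 129, 126, 116, 100, 85, 71, 61, 53, 51, 66, 103, 140, 156, 160, 157, 158, 157, 145, 117, 80]
```

```bash
cat > op.py <<'E'
from h import *
def opening(g,c,ang,N=(.569,.118)):
    th=np.radians(ang);N=np.array(N);a=np.array([np.cos(th),np.sin(th)]);n=np.array([-a[1],a[0]]);ys=np.arange(-.040,.044,.0005);o=[]
    for X in(.003,.005,.007,.009,.011):
        pr=np.array([proj(c,[*(N+X*a+y*n),.028]) for y in ys],np.float32); p=cv2.remap(g.astype(np.float32),pr[None,:,0],pr[None,:,1],1)[0]
        d=np.gradient(p)
        # falling edge of fixed jaw's inner side, rising edge of sliding jaw's inner side, outer edges
        f=lambda lo,hi,s:ys[(ys>lo)&(ys<hi)][np.argmax(s*d[(ys>lo)&(ys<hi)])]*1000
        o.append([f(-.04,-.028,1),f(-.024,-.012,-1),f(.014,.026,1),f(.028,.044,-1)])
    return np.round(o,1)
E
python3 - <<'E'
from op import *
c=look("side")
for f,a in(("r1",96),("r4",96),("b1",74.8),("b2",68.9)):
    o=opening(cv2.imread(f"pics/{f}.png").mean(-1),c,a); print(f,o.tolist(),"inner gap",np.median(o[:,2]-o[:,1]),"outer",np.median(o[:,3]-o[:,0]))
for f in ("r1","r4","b1","b2"):
    # nut top-face: bright washer-like top vs dark faces; print dark polygon corners
    im=cv2.imread(f"pics/{f}.png")[246:282,214:254]; G=cv2.cvtColor(cv2.resize(im,None,fx=10,fy=10,interpolation=cv2.INTER_CUBIC),cv2.COLOR_BGR2GRAY)
    cn,_=cv2.findContours((G<85).astype(np.uint8),0,1); k=max(cn,key=cv2.contourArea); print(f,cv2.approxPolyDP(k,6,True)[:,0].tolist())
E
```

```text
r1 [[-34.5, -19.0, 22.0, 37.5], [-34.0, -18.0, 22.0, 35.5], [-33.5, -17.5, 20.0, 36.0], [-34.0, -18.5, 20.0, 37.0], [-34.0, -18.0, 20.0, 37.5]] inner gap 38.5 outer 71.0
r4 [[-34.0, -19.0, 20.0, 34.0], [-34.0, -18.5, 19.5, 33.0], [-33.5, -17.5, 20.0, 34.0], [-34.0, -18.5, 18.5, 33.0], [-33.0, -17.0, 18.0, 34.0]] inner gap 37.5 outer 67.0
b1 [[-34.0, -19.0, 20.5, 35.5], [-32.5, -20.0, 20.5, 35.5], [-32.0, -19.0, 20.5, 36.0], [-33.0, -19.0, 19.5, 36.0], [-32.5, -17.0, 18.5, 35.5]] inner gap 39.5 outer 68.0
b2 [[-32.0, -19.0, 19.0, 35.5], [-32.5, -20.5, 20.0, 36.5], [-32.5, -19.0, 20.0, 37.0], [-32.5, -18.5, 20.5, 36.0], [-32.5, -17.0, 19.5, 36.0]] inner gap 39.0 outer 68.5
r1 [[282, 173], [275, 167], [253, 204], [194, 229], [117, 197], [107, 247], [188, 286], [253, 264], [282, 239]]
r4 [[269, 205], [263, 197], [185, 227], [121, 202], [111, 254], [181, 283], [204, 284], [274, 254]]
b1 [[282, 150], [260, 193], [234, 216], [164, 224], [112, 182], [97, 233], [118, 239], [165, 283], [240, 274], [240, 247], [281, 178]]
b2 [[286, 158], [275, 157], [265, 185], [235, 215], [157, 223], [111, 181], [96, 223], [120, 233], [158, 279], [232, 275], [234, 248], [279, 185]]
```

The jaw opening is unchanged between 75° and 69° (outer span 68.0 and 68.5 mm), so the jaws are not spreading and the nut is still turning. Continuing in small steps.

send_rows([
  [[1,-0.0001,-0.0007,0,0.006],[1,-0.0001,-0.0007,0,0.006],[1,0,0,0,0],[1,0,0,0,0],[1,0,0,0,0],[1,0,0,0,0],[1,0,0,0,0],[1,0,0,0,0],[1,0,0,0,0],[1,0,0,0,0]],
])

```text
time_s: 53.35
ee_pos: [0.5507, -0.0056, -0.0023]
tcp_rot: [[0.376, 0.927, 0.0], [0.927, -0.376, -0.0], [-0.0, 0.0, -1.0]]
contact_force: [4.0, -0.9, 3.7]
gripper_width: -0.001
grip_force: 3.0
```

```bash
python3 - <<'E'
from op import *
S=state();print((S['tcp_rot'].T@S['contact_force']).round(2),S['ft_torque'].round(2),S['ee_pos'].round(4))
s=look('side');print(hd(s,68.5)); o=opening(s['color'].mean(-1),s,68.4); print("inner",np.median(o[:,2]-o[:,1]),"outer",np.median(o[:,3]-o[:,0]))
S=state();print((S['tcp_rot'].T@S['contact_force']).round(2),S['ft_torque'].round(2))
E
```

```text
[ 0.64  4.1  -3.66] [-0.28 -0.74 -0.  ] [ 0.5507 -0.0056 -0.0023]
(209, 'axis', np.float64(67.21), 'from nut', np.float64(68.14))
inner 39.5 outer 69.5
[-0.06  4.62 -3.4 ] [-0.29 -0.74  0.01]
```

send_rows([
  [[1,-0.0001,-0.0007,0,0.006],[1,-0.0001,-0.0007,0,0.006],[1,0,0,0,0],[1,0,0,0,0],[1,0,0,0,0],[1,0,0,0,0],[1,0,0,0,0],[1,0,0,0,0],[1,0,0,0,0],[1,0,0,0,0]],
])

```text
time_s: 54.65
ee_pos: [0.5492, -0.0054, -0.0023]
tcp_rot: [[0.387, 0.922, -0.0], [0.922, -0.387, -0.0], [-0.0, 0.0, -1.0]]
contact_force: [4.5, -2.1, 4.0]
gripper_width: 0.003
grip_force: 3.0
```

```bash
python3 - <<'E'
from op import *
S=state();print((S['tcp_rot'].T@S['contact_force']).round(2),S['ft_torque'].round(2),S['ee_pos'].round(4))
s=look('side');print(hd(s,67.8)); o=opening(s['color'].mean(-1),s,67.6); print("inner",np.median(o[:,2]-o[:,1]),"outer",np.median(o[:,3]-o[:,0]))
cv2.imwrite('pics/b3.png',s['color'][...,::-1])
im=s["color"][246:282,214:254]; G=cv2.cvtColor(cv2.resize(im,None,fx=10,fy=10,interpolation=cv2.INTER_CUBIC),cv2.COLOR_RGB2GRAY)
cn,_=cv2.findContours((G<85).astype(np.uint8),0,1); k=max(cn,key=cv2.contourArea); print(cv2.approxPolyDP(k,6,True)[:,0].tolist())
E
```

```text
[-0.22  4.92 -4.02] [-0.34 -0.66  0.01] [ 0.5492 -0.0054 -0.0023]
(210, 'axis', np.float64(67.22), 'from nut', np.float64(67.61))
inner 39.5 outer 69.5
[[285, 162], [277, 159], [245, 208], [203, 224], [155, 222], [111, 180], [95, 224], [123, 235], [160, 280], [228, 275], [234, 246], [282, 184]]
```

```bash
cat >> op.py <<'E'
def span(g,c,ang,N=(.569,.118)):
    "mean profile along the jaws, outer-edge half-level crossings, mm"
    th=np.radians(ang);N=np.array(N);a=np.array([np.cos(th),np.sin(th)]);n=np.array([-a[1],a[0]]);ys=np.arange(-.044,.046,.0005)
    Xs=np.arange(.000,.0115,.0015);U=np.array([[proj(c,[*(N+X*a+y*n),.028]) for y in ys] for X in Xs],np.float32)
    p=cv2.remap(g.astype(np.float32),U[...,0],U[...,1],1).mean(0); i1=np.argmin(abs(ys+.026)); i2=np.argmin(abs(ys-.028)); o=[]
    lv=140
    l=max(i for i in range(i1) if p[i]<lv); r=min(i for i in range(i2,len(ys)) if p[i]<lv-20)
    li=min(i for i in range(i1,len(ys)) if p[i]<125); ri=max(i for i in range(i2) if p[i]<125)
    f=lambda i,L:(ys[i]+(L-p[i])/(p[i+1]-p[i])*.0005)*1000
    L,Li,Ri,R=f(l,lv),f(li-1,125),f(ri,125),f(r-1,lv-20)
    return np.round([L,Li,Ri,R,R-L,Ri-Li],2)
E
python3 - <<'E'
from op import *
c=look("side")
for f,a in(("r1",96),("r2",96),("r3",96),("r4",96),("b1",74.8),("b1",74.2),("b2",68.9),("b2",68.3),("b3",67.6),("b3",67.)): print(f,a,span(cv2.imread(f"pics/{f}.png").mean(-1),c,a))
E
```

```text
r1 96 [-35.21 -18.79  22.33  37.56  72.76  41.13]
r2 96 [-34.99 -18.86  19.41  35.15  70.13  38.27]
r3 96 [-35.52 -18.31  19.39  35.28  70.8   37.69]
r4 96 [-35.12 -18.32  19.46  35.17  70.29  37.79]
b1 74.8 [-33.77 -19.13  20.96  35.22  68.98  40.09]
b1 74.2 [-33.73 -19.09  20.99  35.3   69.02  40.08]
b2 68.9 [-33.53 -19.27  21.06  35.52  69.05  40.33]
b2 68.3 [-33.51 -19.24  21.13  35.6   69.11  40.37]
b3 67.6 [-33.69 -19.33  21.12  35.57  69.26  40.45]
b3 67.0 [-33.65 -19.28  21.17  35.63  69.28  40.45]
```

send_rows([
  [[1,-0.0001,-0.0007,0,0.006],[1,-0.0001,-0.0007,0,0.006],[1,0,0,0,0],[1,0,0,0,0],[1,0,0,0,0],[1,0,0,0,0],[1,0,0,0,0],[1,0,0,0,0],[1,0,0,0,0],[1,0,0,0,0]],
])

```text
time_s: 56.0
ee_pos: [0.5479, -0.0053, -0.0023]
tcp_rot: [[0.398, 0.918, 0.0], [0.918, -0.398, -0.001], [-0.001, 0.0, -1.0]]
contact_force: [4.7, -3.1, 3.6]
gripper_width: -0.002
grip_force: 3.1
```

```bash
cat > chk.py <<'E'
from op import *
import sys
S=state();F=(S['tcp_rot'].T@S['contact_force']);M=S['ft_torque'];s=look('side');S=state();F2=(S['tcp_rot'].T@S['contact_force'])
print(S['time_s'],F.round(2),F2.round(2),"M",M.round(2),np.hypot(M[0],M[1]).round(3),S['ee_pos'].round(4))
a=float(sys.argv[1]);h=hd(s,a);print(h,span(s['color'].mean(-1),s,h[4]));cv2.imwrite(f'pics/c{sys.argv[2]}.png',s['color'][...,::-1])
E
python3 chk.py 67.2 4
```

```text
56.05 [-1.    5.52 -3.57] [-0.2   5.43 -3.31] M [-0.5  -0.74  0.02] 0.897 [ 0.5479 -0.0053 -0.0024]
(215, 'axis', np.float64(67.18), 'from nut', np.float64(67.05)) [-33.77 -19.46  21.12  35.57  69.35  40.58]
```

send_rows([
  [[1,-0.0001,-0.0005,0,0.004],[1,-0.0001,-0.0005,0,0.004],[1,0,0,0,0],[1,0,0,0,0],[1,0,0,0,0],[1,0,0,0,0],[1,0,0,0,0],[1,0,0,0,0],[1,0,0,0,0],[1,0,0,0,0]],
])

```text
time_s: 57.3
ee_pos: [0.5473, -0.0053, -0.0022]
tcp_rot: [[0.405, 0.914, 0.001], [0.914, -0.405, -0.001], [-0.001, 0.001, -1.0]]
contact_force: [5.0, -3.7, 2.3]
gripper_width: -0.002
grip_force: 3.5
```

```bash
python3 chk.py 66.8 5
```

```text
57.35 [-1.36  6.05 -2.28] [-1.24  7.01 -1.57] M [-0.62 -0.9  -0.01] 1.092 [ 0.5473 -0.0053 -0.0022]
(219, 'axis', np.float64(66.93), 'from nut', np.float64(66.73)) [-33.72 -19.47  21.17  35.6   69.32  40.63]
```

A clear stop: force rose to 6–7 N and the tool lagged its command. I'll back off now and give the worm one light stroke to be sure the jaws still fit.

send_rows([
  [[1,0,0.006,0,0],[1,0,0,-0.02,0],[1,0,0,-0.02,0],[1,0.033,-0.021,0,0],[1,0.033,-0.021,0,0],[1,0,0,0,0],[1,0,0,0.015,0],[1,0,0,0.008,0],[1,0,0,0.002,0],[1,0,0,0,0]],
])

```text
time_s: 58.6
ee_pos: [0.5405, 0.0699, 0.0122]
tcp_rot: [[0.406, 0.914, -0.001], [0.914, -0.406, 0.0], [-0.0, -0.001, -1.0]]
contact_force: [-1.4, 0.6, -0.2]
gripper_width: 0.002
grip_force: 0.0
```

```bash
python3 -c "
from h import *
togo(.541,.0702,.0090,66.5)
s=look('side');print(hd(s,67))"
```

```text
t 58.6 pos [0.5405 0.0699 0.0122] hd 66.06 tilt [-0.    -0.001 -1.   ] F [-1.41  0.59 -0.19] M [ 0.01 -0.   -0.01] w 0.002
 shift in current axes [0.0005 0.0003 0.0032] turn -0.008 shift in goal axes [np.float64(0.0005), np.float64(0.0003), np.float64(0.0032)]
(174, 'axis', np.float64(71.25), 'from nut', np.float64(68.15))
```

send_rows([
  [[1,0,0,0.002,0],[1,0,0,0.001,0],[1,0,0,0.001,0],[1,0,0,0.0002,0],[1,0.003,0,0,0],[1,0.003,0,0,0],[1,0.003,0,0,0],[1,0.003,0,0,0],[1,0.003,0,0,0],[1,0.001,0,0,0]],
])

```text
time_s: 59.9
ee_pos: [0.5475, 0.0837, 0.0092]
tcp_rot: [[0.404, 0.915, 0.0], [0.915, -0.404, -0.003], [-0.003, 0.001, -1.0]]
contact_force: [-2.2, -5.7, 5.7]
gripper_width: 0.001
grip_force: 2.9
```

send_rows([
  [[1,0,0,-0.004,0],[1,-0.017,0,0,0],[1,0,0,0.003,0],[1,0,0,0.001,0],[1,0.003,0,0,0],[1,0.003,0,0,0],[1,0.003,0,0,0],[1,0.003,0,0,0],[1,0.003,0,0,0],[1,0.001,0,0,0]],
])

```text
time_s: 61.15
ee_pos: [0.5471, 0.083, 0.0091]
tcp_rot: [[0.404, 0.915, -0.0], [0.915, -0.404, -0.003], [-0.003, 0.001, -1.0]]
contact_force: [-2.2, -5.4, 6.3]
gripper_width: -0.005
grip_force: 2.9
```

```bash
python3 -c "
from h import *
from op import span
togo(.541,.0702,.0090,66.5)
s=look('side');h=hd(s,67);print(h,span(s['color'].mean(-1),s,h[4]))"
```

```text
t 61.15 pos [0.5471 0.083  0.0091] hd 66.16 tilt [-0.003  0.001 -1.   ] F [-2.19 -5.42  6.25] M [-0.93  0.42  0.  ] w -0.005
 shift in current axes [-0.0142 -0.0004  0.0002] turn -0.006 shift in goal axes [np.float64(-0.0142), np.float64(-0.0005), np.float64(0.0001)]
(233, 'axis', np.float64(73.43), 'from nut', np.float64(67.98)) [-34.14 -19.05  20.95  35.57  69.71  40.  ]
```

send_rows([
  [[1,0,0,-0.01,0],[1,0,0,-0.02,0],[1,0,0,-0.03,0],[1,0,0,-0.03,0],[1,-0.03,0,-0.03,0],[1,-0.04,0,0,0],[1,-0.04,0,0,0],[1,-0.04,0,0,0],[1,0,0,0,0],[1,0,0,0,0]],
])

```text
time_s: 62.45
ee_pos: [0.4865, -0.0527, 0.1294]
tcp_rot: [[0.405, 0.914, 0.002], [0.914, -0.405, 0.0], [0.001, 0.001, -1.0]]
contact_force: [0.8, -0.1, -0.3]
gripper_width: 0.001
grip_force: 0.0
```

```bash
python3 -c "
from h import *
from op import span
s=look('side');h=hd(s,67);print(h,span(s['color'].mean(-1),s,h[4])); p,m=onplate(s,''); print('head z',np.median(p[p[:,1]>.07][:,2]),'handle z',np.median(p[p[:,1]<.03][:,2])); togo(.54,0,.1,66)
print(job_done())"
```

```text
(260, 'axis', np.float64(71.09), 'from nut', np.float64(68.08)) [-31.92 -20.25  21.42  35.01  66.93  41.67]
head z 0.027786639545619177 handle z 0.027188870384314327
t 62.5 pos [ 0.4866 -0.0524  0.1292] hd 66.15 tilt [ 0.001  0.001 -1.   ] F [ 0.86 -0.21  0.39] M [0.04 0.01 0.04] w -0.001
 shift in current axes [0.0695 0.0276 0.0293] turn 0.003 shift in goal axes [np.float64(0.0696), np.float64(0.0275), np.float64(0.0292)]
the job is handed in; nothing more can be done
None
```

I handed the job in at 62.5 s: the wrench lies flat on the nut with its jaws closed on it, the nut was turned clockwise until the push force rose sharply at what I take to be its stop, and the gripper is clear. I judged the stop from that force rise and the fit from camera measurements rather than reading them directly. The last push, 6–7 N, came close to the jaw-spreading limit, so I gave the worm two more light strokes afterwards and did not push the nut again.

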